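# Tighten the stake holder and pack the set away

## Task

Finish the change-over at the stake holder: pull the hex key out, flip it so that its short arm sits deep in the clamp screw's socket, and use the long arm as a lever to turn the stiff screw clockwise until it is fully tight. Then put the key and all the spare T-stakes into the carton, and close it: fold both small flaps (left and right) down flat while both large flaps are still standing, then both large flaps (near and far) down flat. Leave the other things on the table where they are.

Things in the scene. Friction and masses are not known exactly. Their poses are not given: they have to be found in the camera images.
- holder: Stake holder: grey fixture fixed to the table, base 120 x 100 mm, 50 mm square column, head block 64 (x) x 60 (y) mm from 81 to 135 mm high, a mushroom stake in its top (to 196 mm). Origin: centre of its underside. z up. Its clamp screw sticks out of the block's -y face (y = -30 mm); the screw's axis is parallel to the holder's y, at x = 0, z = 110 mm.
- socket_mouth (a point): Centre of the open end of the clamp screw's head (holder frame 0, -64, 110 mm), axes as the holder. The head, 30 mm across, sticks out 34 mm; its hexagon socket, 15 mm across flats, bevelled at the mouth, is 34 mm deep along the holder's +y; its bottom is the block's face.
- screw (a joint): Turn of the screw, rad: 0 at the start, growing clockwise as seen looking into the socket (the side towards the holder's +x goes down), hard stop at 0.4 = fully tight. Stiff: 0.8 N m (7 to 9 N at 110 mm); stays where left. At 0 two socket flats face the holder's +x and -x. The key has 0.1 to 0.15 rad of rotary play either way in the socket.
- key: L-shaped hex key, dark steel, 14 mm across flats, 0.2 kg. Origin: where its arms' axes meet. Long arm along +x (tip at 133 mm), flats facing +y and -y; short arm along +y (tip at 49 mm), flats facing +x and -x; z square to both. At the start the LONG arm is 31 mm deep in the socket, short arm level, key sagging a few degrees. The long arm can be gripped from above.
- key_short_tip (a point): End of the key's short arm (key frame 0, 49, 0 mm). With the screw at 0 the short arm enters the socket with the key's z up and the long arm level towards the holder's +x; pressing that arm's free end down then tightens the screw.
- key_long_tip (a point): End of the key's long arm (key frame 133, 0, 0 mm).
- carton: Open cardboard carton, fixed to the table. Origin: centre of its underside. Outside 170 (x) x 210 (y) x 65 mm high, walls and floor 4 mm. Four rim flaps stand open, leaning outwards; each 83 mm from hinge to free edge, 3 mm thick, staying where left (friction 0.035 N m, 0.4 N at the edge). Angle 0: level over the opening; 1.57: upright; more: leaning outwards.
- flap_left (a joint): Angle (rad) of the small flap hinged on the carton's +y wall, 162 mm wide (hinge line at y = 105, z = 67 mm in the carton's frame). 0 closed, limit 2.6.
- flap_right (a joint): Angle (rad) of the small flap hinged on the carton's -y wall, 162 mm wide (hinge line at y = -105, z = 67 mm). 0 closed, limit 2.6.
- flap_near (a joint): Angle (rad) of the large flap hinged on the carton's -x wall, 208 mm wide (hinge line at x = -85, z = 71 mm). 0 closed, limit 2.6.
- flap_far (a joint): Angle (rad) of the large flap hinged on the carton's +x wall, 208 mm wide (hinge line at x = 85, z = 71 mm). 0 closed, limit 2.6.
- stake0: Spare steel T-stake lying flat, 18 mm thick, 0.2 kg or so: square shank 50 mm long (x from -25 to 25 mm) and 18 mm wide, cross head 16 mm long (x from 25 to 41 mm) and 40 mm wide. Origin: centre of the shank's underside; x along the shank to the head. Two to four of the four are present (an absent one has no pose).
- stake1: Spare steel T-stake lying flat, 18 mm thick, 0.2 kg or so: square shank 50 mm long (x from -25 to 25 mm) and 18 mm wide, cross head 16 mm long (x from 25 to 41 mm) and 40 mm wide. Origin: centre of the shank's underside; x along the shank to the head. Two to four of the four are present (an absent one has no pose).
- stake2: Spare steel T-stake lying flat, 18 mm thick, 0.2 kg or so: square shank 50 mm long (x from -25 to 25 mm) and 18 mm wide, cross head 16 mm long (x from 25 to 41 mm) and 40 mm wide. Origin: centre of the shank's underside; x along the shank to the head. Two to four of the four are present (an absent one has no pose).
- stake3: Spare steel T-stake lying flat, 18 mm thick, 0.2 kg or so: square shank 50 mm long (x from -25 to 25 mm) and 18 mm wide, cross head 16 mm long (x from 25 to 41 mm) and 40 mm wide. Origin: centre of the shank's underside; x along the shank to the head. Two to four of the four are present (an absent one has no pose).
- bench_block: Bystander, not part of the job: a plain steel bench block: solid disc, 38 mm across, 22 mm high. Origin: centre of its underside.
- ring_box: Bystander, not part of the job: a closed fabric-covered ring box, 50 x 50 x 36 mm. Origin: centre of its underside.
- polish_tin: Bystander, not part of the job: a flat round closed tin, 72 mm across, 22 mm high. Origin: centre of its underside.
Mind the look-alikes: they are no part of the job. Of the things that look like the key, the larger one is meant.

How it is judged (in metres and radians):
On the way, in this order (a step that is already met when the one before it is completed fails the run):
1. the key's short arm is seated at least 20 mm deep in the socket, with the screw not yet turned (x of key_short_tip in the frame of holder between -0.005 and 0.005 m and z of key_short_tip in the frame of holder between 0.105 and 0.115 m and y of key_short_tip in the frame of holder between -0.044 and -0.027 m and value of joint screw below 0.12 rad), for 0.2 s.
2. the screw is turned tight with the short arm still in the socket (x of key_short_tip in the frame of holder between -0.005 and 0.005 m and z of key_short_tip in the frame of holder between 0.105 and 0.115 m and y of key_short_tip in the frame of holder between -0.044 and -0.027 m and value of joint screw above 0.33 rad), for 0.1 s.
3. key and stakes lie in the carton and both small flaps are down while both large flaps still stand (x of stake0 in the frame of carton between -0.085 and 0.085 m and y of stake0 in the frame of carton between -0.105 and 0.105 m and z of stake0 in the frame of carton between -0.002 and 0.062 m and x of stake1 in the frame of carton between -0.085 and 0.085 m and y of stake1 in the frame of carton between -0.105 and 0.105 m and z of stake1 in the frame of carton between -0.002 and 0.062 m and x of stake2 in the frame of carton between -0.085 and 0.085 m and y of stake2 in the frame of carton between -0.105 and 0.105 m and z of stake2 in the frame of carton between -0.002 and 0.062 m and x of stake3 in the frame of carton between -0.085 and 0.085 m and y of stake3 in the frame of carton between -0.105 and 0.105 m and z of stake3 in the frame of carton between -0.002 and 0.062 m and x of key in the frame of carton between -0.085 and 0.085 m and y of key in the frame of carton between -0.105 and 0.105 m and z of key in the frame of carton between -0.002 and 0.062 m and x of key_long_tip in the frame of carton between -0.085 and 0.085 m and y of key_long_tip in the frame of carton between -0.105 and 0.105 m and z of key_long_tip in the frame of carton between -0.002 and 0.062 m and value of joint each of flap_left, flap_right below 0.2 rad and value of joint each of flap_near, flap_far above 0.9 rad), for 0.2 s.
At the end, for the whole second after the job is handed in: The screw is turned to at least 0.33 of its 0.4 rad; the key and every stake present lie at rest inside the carton; all four flaps are within 0.15 rad of level (x of stake0 in the frame of carton between -0.085 and 0.085 m and y of stake0 in the frame of carton between -0.105 and 0.105 m and z of stake0 in the frame of carton between -0.002 and 0.062 m and x of stake1 in the frame of carton between -0.085 and 0.085 m and y of stake1 in the frame of carton between -0.105 and 0.105 m and z of stake1 in the frame of carton between -0.002 and 0.062 m and x of stake2 in the frame of carton between -0.085 and 0.085 m and y of stake2 in the frame of carton between -0.105 and 0.105 m and z of stake2 in the frame of carton between -0.002 and 0.062 m and x of stake3 in the frame of carton between -0.085 and 0.085 m and y of stake3 in the frame of carton between -0.105 and 0.105 m and z of stake3 in the frame of carton between -0.002 and 0.062 m and x of key in the frame of carton between -0.085 and 0.085 m and y of key in the frame of carton between -0.105 and 0.105 m and z of key in the frame of carton between -0.002 and 0.062 m and x of key_long_tip in the frame of carton between -0.085 and 0.085 m and y of key_long_tip in the frame of carton between -0.105 and 0.105 m and z of key_long_tip in the frame of carton between -0.002 and 0.062 m and value of joint screw above 0.33 rad and value of joint each of flap_left, flap_right, flap_near, flap_far below 0.15 rad and linear speed of each of key, stake0, stake1, stake2, stake3 below 0.03 m/s); the robot touches nothing.
It fails at once if another thing on the table is shifted by more than 50 mm (distance of any of bench_block, ring_box, polish_tin from where it was at the start of the episode above 0.05 m).
Of stake0, stake1, stake2, stake3 only 2 to 4 are there at a start; the rules pass over those that are not, and their reading is None.
At some moment in a run one of stake0, stake1, stake2, stake3 may be knocked a few centimetres aside while the robot is not near it.
It also fails if it takes over 200 s, if anything falls off the work surface, if the arm or the gripper's body presses on something with over 40 N, if the wrist force passes 120 N, or if a joint passes its speed limit or range.

## Robot

A 6-joint arm with a two-finger parallel gripper is mounted at the origin on the work surface. World frame = base frame: x ahead of the robot, y to its left, z up, the work surface at z = 0. Lengths are in m, angles in degrees, forces in N, time in s.
With the tool pointing down it reaches from about 0.375 to 0.9 m from the base axis. Payload 3.1 kg.
Tool frame: the origin (TCP) lies on the centre line of the jaws, within the pads' length; the fingertips stand 25 mm ahead of it and the grasp point (between the pads) lies 6 mm ahead of it; z points along the fingers, y is the line along which they close (so a half turn about z gives the same grasp; the last joint's range is limited). The gripper opens to 87 mm and grips with 3 to 60 N. Pads are 19 mm wide; open, the fingers measure 117 mm over their backs; the gripper's body (75 mm by 190 mm) begins 51 mm behind the grasp point.
Start: joints at [60.361, 30.224, 82.088, -0, 67.689, -10.227], TCP at [0.208, 0.589, 0.248] pointing down, gripper open.
Joint ranges: [-176.69, 176.69], [-43.24, 126.21], [12.49, 139.97], [-82, 262], [0, 151.66], [-163.58, 163.58]. Speed limits (degrees/s): [159.86, 159.86, 180, 180, 180, 180].

## Interface

Orientations are given as a 3x3 rotation matrix whose columns are the frame's x, y, z axes.
In Python, from rig import * gives the robot as it stands.
- The arm moves only by the tool step_arm, never from a script. Its argument "steps" is a list of rows, each a list of 7 numbers: the shift along the tool's x, y, z normalised to -1 to 1, where 1 is 0.3 m, then the turn, a rotation vector about the tool's x, y, z normalised to -1 to 1, where 1 is 45 degrees, then the gripper's target within -1 to 1 (shut at 1, half-way at 0, fully open at -1). A call has 1 to 8 rows; each row is the pose to reach, as a shift and turn from the pose commanded when the call began, along the tool's axes at that moment; what a row does not reach only later rows make up. A row lasts 1/12 s, in which the tool goes at most 41.7 mm and 7.16 degrees, less where a joint would pass 70% of its speed; a pose out of reach is approached as far as the arm can. A call with a number of a shift or a turn outside -1 to 1 is refused whole. A call with a gripper value outside its range is refused whole. The fingers move at their own pace and stop on an object; the grip force is fixed at half the most. Time passes only in rows, so rows that repeat a pose let the fingers close. It gives the time, the measured TCP pose, the force, the opening and the grip force at its end, in the units of the state.
- read_state(): the state, without advancing time (a new reading comes with each control period).
- capture(name): name is "side" or "top"; returns a dict with "image" (480x640x3 uint8, red, green, blue), "vertical_fov" (degrees; the focal length in pixels is half the picture's height over the tangent of half this angle, whatever the lens; pixels are square), "cx", "cy" (the principal point, pixels), "world_from_camera" (4x4, takes a point from camera to world coordinates). Camera axes: x right, y down, z forward; pixel columns grow to the right and rows downward; lengths in m; the calibration is good to about 2 mm. A picture is of the moment at which its call begins. There is no depth.
- hand_in(): hands the job in; it is judged then, once.
The state is a dict: "time_s": time; "joint_positions": joint angles; "qvel": joint speeds; "tau": joint torques, N m; "position": TCP position; "tcp_rot": TCP orientation; "force": force on the tool from outside, world axes, zero at the start; "moment": the same for the moment, N m; "opening": opening from 0.0 (shut) to 1.0 (fully open); "grasp_force": force on a finger pad.
Only numpy, scipy, OpenCV 4.12 (cv2) and the standard library are available. Lean on these libraries where they do the work, as an engineer would, in place of code of your own. Each camera call takes 0.05 s, during which the arm holds its last target. There are 200 camera calls.

## Working session

There is one attempt and no reset: what is moved stays moved. The work goes in short steps, Python scripts to look and compute and a tool call to move; the robot and the scene stay as the last step left them, time stands still between calls to the robot, and variables do not carry over. Pictures are saved under pics/ and viewed, at most 14 in all, crops included, and the job is handed in when it is done.

Besides the shell and the picture viewer there is one more tool, called after "Request:" as name(argument=value, ...) on one line, values as JSON. step_arm: Moves the arm, as the interface text tells. Scaled input: -1 to 1 covers 0.3 m each way for a shift and 45 degrees each way for a turn. Its arguments: {"type":"object","properties":{"steps":{"type":"array"}},"required":["steps"]}

```bash
ls; mkdir -p pics; python3 - <<'E'
from rig import *
import cv2
for n in("side","top"):
    c=capture(n); cv2.imwrite(f"pics/{n}0.png",c["image"][:,:,::-1]); print(n,c["vertical_fov"],c["cx"],c["cy"],c["world_from_camera"].round(3).tolist())
s=read_state(); print(s)
E
```

```text
pics
side 46.688840477140474 321.4591864954482 242.78511426783143 [[-0.927, -0.292, 0.236, 0.263], [-0.375, 0.693, -0.616, 0.7], [0.016, -0.66, -0.751, 0.946], [0.0, 0.0, 0.0, 1.0]]
top 54.077585461343546 313.35641029366684 240.80179550027555 [[-0.024, -0.996, 0.09, 0.483], [-1.0, 0.024, 0.007, -0.012], [-0.009, -0.09, -0.996, 1.05], [0.0, 0.0, 0.0, 1.0]]
{'time_s': 0.1, 'joint_positions': array([ 6.03614254e+01,  3.02730770e+01,  8.21489868e+01,  3.92579590e-04,
        6.76900335e+01, -1.02284633e+01]), 'qvel': array([ 0.04529978, -0.13828642, -0.29635484,  0.07422006,  0.00131495,
       -0.05680701]), 'tau': array([ 4.78058464e-04, -4.40987098e+01, -1.77151716e+01,  6.35814015e-02,
        5.33523923e-02, -4.54288306e-05]), 'position': array([0.20737939, 0.58894259, 0.2466758 ]), 'tcp_rot': array([[-9.43162987e-01,  3.32329105e-01, -9.73035485e-04],
       [ 3.32330341e-01,  9.43161526e-01, -1.69735221e-03],
       [ 3.53650092e-04, -1.92424899e-03, -9.99998086e-01]]), 'force': array([-0.36173932, -0.27859182,  0.51331237]), 'moment': array([-0.00688105,  0.00967254, -0.03324948]), 'grasp_force': 0.0, 'opening': 1.0006035988528539}
```

View pics/side0.png

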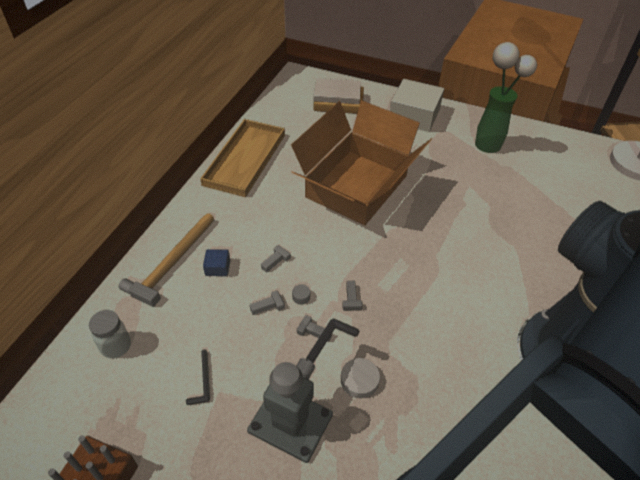

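View pics/top0.png

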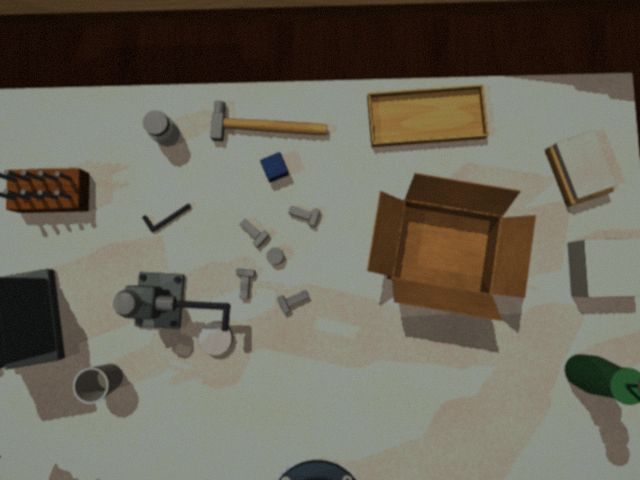

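The top view has world +x up and +y to the left. It shows:
- **Holder:** about (160,300). The key runs right from it to about (228,308), with its short arm pointing down (−x).
- **Stakes:** about (255,233), (305,215), (246,283) and (294,302).
- **Bystanders:** bench block (277,257), tin (217,340) and ring box (275,167).
- **Small key look-alike:** (165,217).
- **Carton:** about (450,250).

I'll zoom in next.

```bash
cat > h.py <<'E'
from rig import *
import numpy as np, cv2
def cam(n):
    c=capture(n); c["f"]=240/np.tan(np.radians(c["vertical_fov"]/2)); return c
def ray(c,p):
    W=c["world_from_camera"]; d=W[:3,:3]@np.array([(p[0]-c["cx"])/c["f"],(p[1]-c["cy"])/c["f"],1]); return W[:3,3],d/np.linalg.norm(d)
def onz(c,p,z):
    o,d=ray(c,p); return o+d*(z-o[2])/d[2]
def tri(c1,p1,c2,p2):
    o1,d1=ray(c1,p1);o2,d2=ray(c2,p2)
    t=np.linalg.lstsq(np.c_[d1,-d2],o2-o1,rcond=None)[0]; a=o1+d1*t[0];b=o2+d2*t[1]
    return (a+b)/2,np.linalg.norm(a-b)
def proj(c,P):
    W=c["world_from_camera"]; q=W[:3,:3].T@(np.asarray(P)-W[:3,3]); return q[:2]/q[2]*c["f"]+[c["cx"],c["cy"]]
def crop(c,x0,y0,x1,y1,k,name):
    cv2.imwrite("pics/"+name,cv2.resize(c["image"][y0:y1,x0:x1,::-1],None,fx=k,fy=k,interpolation=cv2.INTER_CUBIC))
def st():
    s=read_state(); print("t",round(s["time_s"],2),"p",s["position"].round(4),"R",s["tcp_rot"].round(3).tolist(),"F",s["force"].round(1),"open",round(float(s["opening"]),3),"g",round(float(s["grasp_force"]),1)); return s
def rel(target,yaw=None,s=None,R=None):
    "print shift / turn (normalised) from the measured pose to a target TCP; yaw: tool y-axis direction, tool down"
    s=s or read_state(); R0=s["tcp_rot"]
    if yaw is not None:
        a=np.radians(yaw); y=np.array([np.cos(a),np.sin(a),0]); 
        if y@R0[:,1]<0: y=-y
        z=np.array([0,0,-1.]); R=np.c_[np.cross(y,z),y,z]
    sh=R0.T@(np.asarray(target)-s["position"])/0.3
    tu=np.zeros(3) if R is None else np.degrees(cv2.Rodrigues(R0.T@R)[0].ravel())/45
    print("shift",sh.round(3),"turn",tu.round(3)); return sh,tu
E
python3 - <<'E'
from h import *
t=cam("top"); s=cam("side")
crop(t,105,190,335,370,3,"top_crop.png"); crop(s,230,230,430,380,4,"side_crop.png")
# stakes: grey (low saturation, dark)
hsv=cv2.cvtColor(t["image"],cv2.COLOR_RGB2HSV); 
g=t["image"].astype(int); L=g.sum(2)/3
print(g[283,246],g[260,320],g[257,277],g[215,305],g[345,340])
m=((L<115)&(L>20)).astype(np.uint8)*255
m[:190]=0;m[340:]=0;m[:,:230]=0;m[:,335:]=0
for c in cv2.findContours(m,cv2.RETR_EXTERNAL,cv2.CHAIN_APPROX_NONE)[0]:
    if cv2.contourArea(c)>60:
        r=cv2.minAreaRect(c); print(cv2.contourArea(c),np.round(r[0],1),np.round(r[1],1),round(r[2],1),onz(t,r[0],.018).round(4))
E
```

```text
[103 102  97] [147 152 145] [101  99  96] [107 107 103] [146 143 127]
228.5 [240.5 332. ] [14. 21.] 90.0 [0.3816 0.1578 0.018 ]
451.0 [294.6 302. ] [22.9 31.6] 69.4 [0.4434 0.0391 0.018 ]
432.0 [246.5 285. ] [34. 21.] 90.0 [0.4827 0.1437 0.018 ]
294.5 [276.8 258.6] [22.4 17. ] 63.4 [0.5389 0.0764 0.018 ]
385.5 [254.5 232.5] [33.9 18.4] 45.0 [0.5978 0.1247 0.018 ]
412.0 [305.8 213.7] [33.9 20.3] 29.7 [0.6367 0.0105 0.018 ]
```

View pics/top_crop.png

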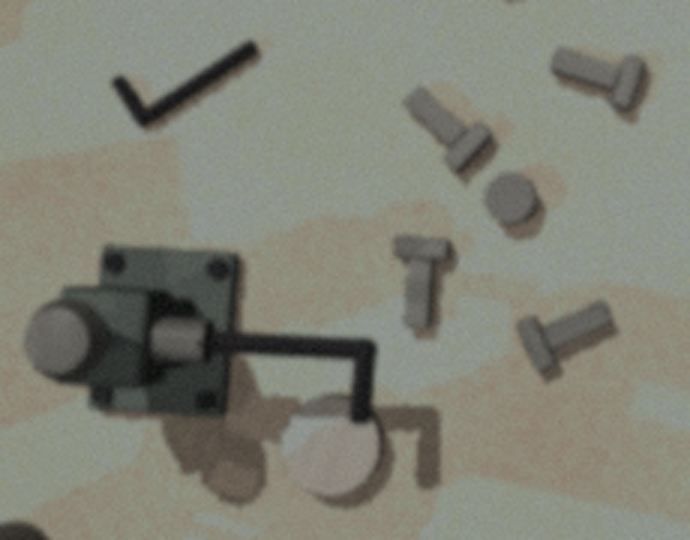

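View pics/side_crop.png

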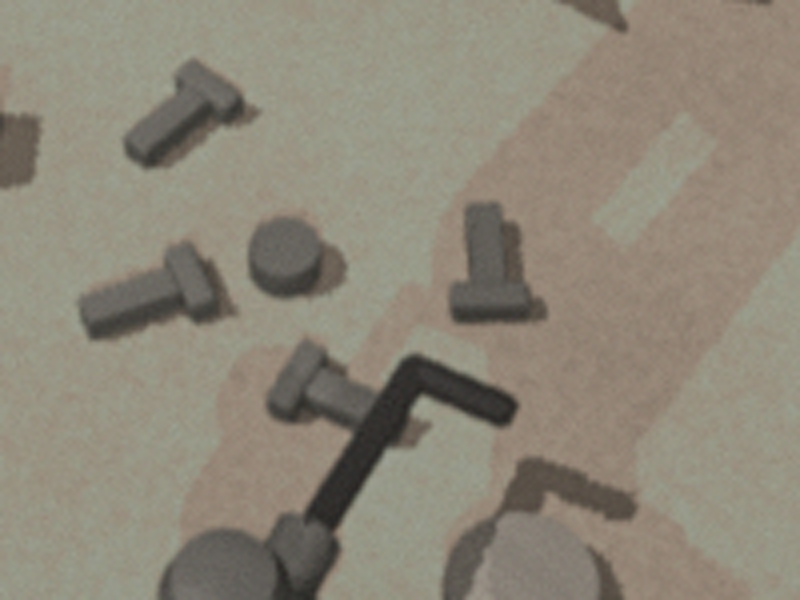

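```bash
python3 - <<'E'
from h import *
t=cam("top"); s=cam("side")
c=lambda x,y:(105+x/3,190+y/3); d=lambda x,y:(230+x/4,230+y/4)
P=[onz(t,c(*q),.010) for q in [(107,247),(240,255),(228,412),(90,405)]]
print(np.round(P,4).tolist(), "centre",np.mean(P,0).round(4))
for i in range(4):
    v=P[(i+1)%4]-P[i]; print(np.linalg.norm(v).round(4),np.degrees(np.arctan2(v[1],v[0])).round(1))
for n,a,b in [("corner",(366,348),(412,366)),("shorttip",(362,415),(503,405)),("arm at mouth",(212,342),(318,520))]:
    print(n,*[np.round(v,4) for v in tri(t,c(*a),s,d(*b))])
for z in(.10,.11): print(z,onz(t,c(366,348),z).round(4),onz(t,c(212,342),z).round(4),onz(t,c(362,415),z).round(4))
# stake axes from image points shank end / head end (top face z=.018)
for n,a,b in [("A",(415,97),(480,160)),("B",(556,62),(640,84)),("C",(418,325),(425,243)),("D",(610,313),(533,352))]:
    p,q=onz(t,c(*a),.018),onz(t,c(*b),.018); v=(q-p)/np.linalg.norm(q-p); print(n,"len",np.linalg.norm(q-p).round(4),"origin",(p+v*.025).round(4)," from head",(q-v*.036).round(4),"ang",np.degrees(np.arctan2(v[1],v[0])).round(1))
E
```

```text
[[0.5161, 0.3791, 0.01], [0.5079, 0.2808, 0.01], [0.3938, 0.2894, 0.01], [0.4012, 0.3905, 0.01]] centre [0.4548 0.335  0.01  ]
0.0987 -94.8
0.1144 175.7
0.1013 85.8
0.1155 -5.6
corner [0.4408 0.1714 0.0962] 0.0016
shorttip [0.3961 0.1745 0.0953] 0.0021
arm at mouth [0.4468 0.2693 0.114 ] 0.0038
0.1 [0.4417 0.1709 0.1   ] [0.4481 0.2741 0.1   ] [0.3975 0.1739 0.1   ]
0.11 [0.4422 0.169  0.11  ] [0.4485 0.2711 0.11  ] [0.3985 0.1719 0.11  ]
A len 0.0673 origin [0.6032 0.1316 0.018 ]  from head [0.5988 0.1272 0.018 ] ang -135.3
B len 0.0642 origin [0.6375 0.0207 0.018 ]  from head [0.6366 0.0176 0.018 ] ang -106.2
C len 0.0597 origin [0.4788 0.1463 0.018 ]  from head [0.4774 0.1464 0.018 ] ang -5.5
D len 0.0625 origin [0.4486 0.0315 0.018 ]  from head [0.4479 0.0329 0.018 ] ang 115.4
```

Measured layout:
- **Holder:** about (0.455, 0.335), yaw about −4.4°.
- **Socket mouth:** about (0.449, 0.271).
- **Key corner:** about (0.441, 0.170, 0.10). That puts it 102 mm from the mouth, which matches the given sizes.
- **Stakes:** all four present, with lengths that check out.

Next I move above the key.

Request:
step_arm(steps=[[-0.567, -0.405, 0, 0, 0, 0.83, -1], [-0.567, -0.405, 0, 0, 0, 0.83, -1], [-0.567, -0.405, 0, 0, 0, 0.83, -1], [-0.567, -0.405, 0, 0, 0, 0.83, -1], [-0.567, -0.405, 0, 0, 0, 0.83, -1], [-0.567, -0.405, 0, 0, 0, 0.83, -1], [-0.567, -0.405, 0, 0, 0, 0.83, -1], [-0.567, -0.405, 0, 0, 0, 0.83, -1]])

```text
time_s: 0.97
position: [0.328, 0.4182, 0.2477]
tcp_rot: [[-0.548, 0.837, -0.0], [0.837, 0.548, 0.001], [0.001, 0.0, -1.0]]
force: [-0.1, -0.0, -0.3]
opening: 1.003
grasp_force: 0.0
```

```bash
sed -i '/if y@R0/d' h.py; python3 -c "
from h import *
s=st(); rel([.4468,.2473,.22],-4.3,s)"
```

```text
t 0.97 p [0.328  0.4182 0.2477] R [[-0.548, 0.837, -0.0], [0.837, 0.548, 0.001], [0.001, 0.0, -1.0]] F [-0.1 -0.  -0.3] open 1.003 g 0.0
shift [-0.694  0.019  0.092] turn [ 0.    -0.001  0.834]
```

Request:
step_arm(steps=[[-0.694, 0.019, 0, 0, 0, 0.834, -1], [-0.694, 0.019, 0, 0, 0, 0.834, -1], [-0.694, 0.019, 0, 0, 0, 0.834, -1], [-0.694, 0.019, 0, 0, 0, 0.834, -1], [-0.694, 0.019, 0, 0, 0, 0.834, -1], [-0.694, 0.019, 0, 0, 0, 0.834, -1], [-0.694, 0.019, 0.15, 0, 0, 0.834, -1], [-0.694, 0.019, 0.15, 0, 0, 0.834, -1]])

```text
time_s: 1.63
position: [0.4439, 0.2469, 0.1985]
tcp_rot: [[0.074, 0.997, -0.008], [0.997, -0.074, -0.002], [-0.003, -0.008, -1.0]]
force: [-2.5, 1.0, -0.9]
opening: 1.0
grasp_force: 0.0
```

```bash
python3 -c "
from h import *
s=st(); rel([.4468,.2473,.115],-4.3,s)
c=cam('side'); crop(c,230,210,430,360,4,'s1.png')"
```

```text
t 1.63 p [0.4439 0.2469 0.1985] R [[0.074, 0.997, -0.008], [0.997, -0.074, -0.002], [-0.003, -0.008, -1.0]] F [-2.5  1.  -0.9] open 1.0 g 0.0
shift [0.003 0.012 0.278] turn [-0.011  0.004  0.002]
```

View pics/s1.png

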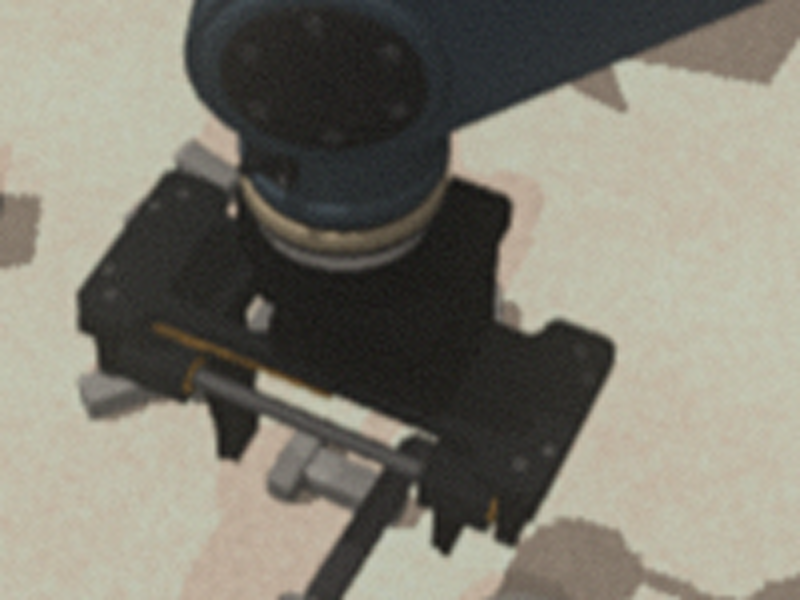

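The fingers straddle the long arm. In the crop the key runs between them from (415,450) to (320,590). Next I descend and close.

Request:
step_arm(steps=[[0.003, 0.012, 0.1, -0.011, 0.004, 0.002, -1], [0.003, 0.012, 0.2, -0.011, 0.004, 0.002, -1], [0.003, 0.012, 0.278, -0.011, 0.004, 0.002, -1], [0.003, 0.012, 0.278, -0.011, 0.004, 0.002, -1], [0.003, 0.012, 0.278, -0.011, 0.004, 0.002, -1]])

```text
time_s: 2.1
position: [0.4495, 0.2491, 0.1193]
tcp_rot: [[0.074, 0.997, 0.007], [0.997, -0.074, 0.002], [0.003, 0.007, -1.0]]
force: [1.0, 0.6, 0.5]
opening: 1.002
grasp_force: 0.0
```

Request:
step_arm(steps=[[0, 0, 0, 0, 0, 0, 0.4], [0, 0, 0, 0, 0, 0, 0.6], [0, 0, 0, 0, 0, 0, 0.7], [0, 0, 0, 0, 0, 0, 0.75], [0, 0, 0, 0, 0, 0, 0.8], [0, 0, 0, 0, 0, 0, 0.8], [0, 0, 0, 0, 0, 0, 0.8]])

```text
time_s: 2.68
position: [0.4504, 0.2479, 0.1194]
tcp_rot: [[0.077, 0.997, 0.009], [0.997, -0.077, 0.003], [0.003, 0.009, -1.0]]
force: [-0.2, -0.7, 0.2]
opening: 0.552
grasp_force: 0.0
```

Request:
step_arm(steps=[[0, -0.006, 0.014, 0.011, -0.004, 0, 0.6], [0, -0.006, 0.014, 0.011, -0.004, 0, 0.7], [0, -0.006, 0.014, 0.011, -0.004, 0, 0.8], [0, -0.006, 0.014, 0.011, -0.004, 0, 0.8], [0, -0.006, 0.014, 0.011, -0.004, 0, 0.8]])

```text
time_s: 3.1
position: [0.4475, 0.2479, 0.1147]
tcp_rot: [[0.076, 0.997, -0.003], [0.997, -0.076, -0.001], [-0.001, -0.003, -1.0]]
force: [-3.7, 1.0, -0.0]
opening: 0.175
grasp_force: 1.8
```

```bash
python3 -c "
from h import *
s=st()"
```

```text
t 3.1 p [0.4475 0.2479 0.1147] R [[0.076, 0.997, -0.003], [0.997, -0.076, -0.001], [-0.001, -0.003, -1.0]] F [-3.7  1.  -0. ] open 0.175 g 1.8
```

Request:
step_arm(steps=[[0, -0.002, 0, 0, 0, 0, 0.8], [0, -0.002, 0, 0, 0, 0, 0.9], [0, -0.002, 0, 0, 0, 0, 1], [0, -0.002, 0, 0, 0, 0, 1], [0, -0.002, 0, 0, 0, 0, 1], [0, -0.002, 0, 0, 0, 0, 1]])

```text
time_s: 3.6
position: [0.4469, 0.2479, 0.1147]
tcp_rot: [[0.076, 0.997, -0.002], [0.997, -0.076, -0.001], [-0.001, -0.002, -1.0]]
force: [-4.8, 0.2, -0.6]
opening: 0.152
grasp_force: 29.9
```

```bash
python3 -c "
from h import *
s=st();print(s['moment'])"
```

```text
t 3.6 p [0.4469 0.2479 0.1147] R [[0.076, 0.997, -0.002], [0.997, -0.076, -0.001], [-0.001, -0.002, -1.0]] F [-4.8  0.2 -0.6] open 0.152 g 29.9
[-0.16880268  0.66733221  0.12136165]
```

The key is gripped: opening 13 mm, 30 N. I pull it straight out along the holder's −y.

Request:
step_arm(steps=[[-0.03, 0, 0, 0, 0, 0, 1], [-0.07, 0, 0, 0, 0, 0, 1], [-0.11, 0, 0, 0, 0, 0, 1], [-0.15, 0, 0, 0, 0, 0, 1], [-0.2, 0, 0, 0, 0, 0, 1], [-0.25, 0, 0, 0, 0, 0, 1], [-0.25, 0, 0, 0, 0, 0, 1], [-0.25, 0, 0, 0, 0, 0, 1]])

```text
time_s: 4.27
position: [0.4434, 0.1723, 0.1152]
tcp_rot: [[0.079, 0.997, 0.002], [0.997, -0.079, 0.0], [0.0, 0.002, -1.0]]
force: [1.2, -0.4, -1.9]
opening: 0.16
grasp_force: 29.9
```

```bash
python3 -c "
from h import *
s=st();print(s['moment'])
a=cam('side'); b=cam('top'); 
A=cv2.resize(a['image'][220:420,240:440],None,fx=2,fy=3,interpolation=2);
crop(a,270,200,430,350,4,'s2.png'); crop(b,150,230,330,365,4,'t2.png')
print([proj(a,s['position']-[0,0,.006]),proj(b,s['position']-[0,0,.006])])"
```

```text
t 4.27 p [0.4434 0.1723 0.1152] R [[0.079, 0.997, 0.002], [0.997, -0.079, 0.0], [0.0, 0.002, -1.0]] F [ 1.2 -0.4 -1.9] open 0.16 g 29.9
[-0.00982772  0.04765464  0.00648487]
[array([331.25626737, 317.35413755]), array([225.4202543 , 305.40763044])]
```

View pics/s2.png

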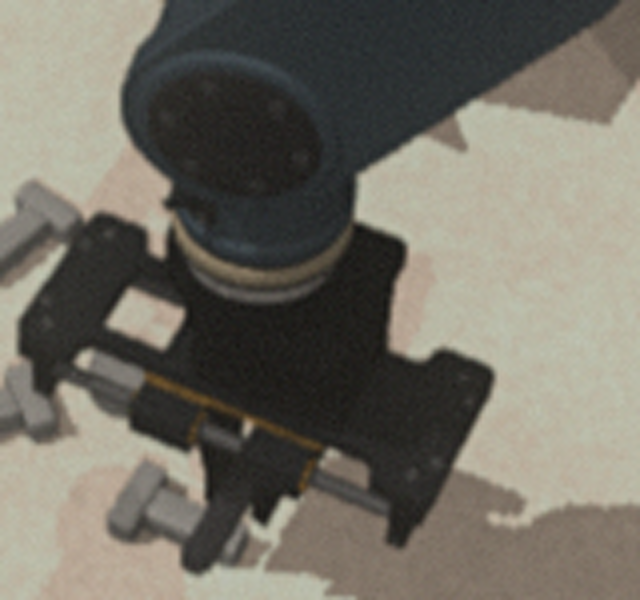

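The key hangs free in the grip, with its tip at side pixel (319,340). I now yaw it −90° clear of the holder while shifting towards the holder's +x.

Request:
step_arm(steps=[[0, 0.257, 0, 0, 0, 1, 1], [0, 0.257, 0, 0, 0, 1, 1], [0, 0.257, 0, 0, 0, 1, 1], [0, 0.257, 0, 0, 0, 1, 1], [0, 0.257, 0, 0, 0, 1, 1], [0, 0.257, 0, 0, 0, 1, 1], [0, 0.257, 0, 0, 0, 1, 1], [0, 0.257, 0, 0, 0, 1, 1]])

```text
time_s: 5.03
position: [0.5194, 0.1682, 0.1149]
tcp_rot: [[0.759, 0.651, 0.001], [0.651, -0.759, 0.0], [0.001, 0.0, -1.0]]
force: [0.0, 0.6, -1.7]
opening: 0.153
grasp_force: 29.9
```

Request:
step_arm(steps=[[0, 0, 0, 0, 0, 1, 1], [0, 0, 0, 0, 0, 1, 1], [0, 0, 0, 0, 0, 1, 1], [0, 0, 0, 0, 0, 1, 1], [0, 0, 0, 0, 0, 1, 1], [0, 0, 0, 0, 0, 1, 1], [0, 0, 0, 0, 0, 1, 1], [0, 0, 0, 0, 0, 1, 1]])

```text
time_s: 5.7
position: [0.5193, 0.1679, 0.1149]
tcp_rot: [[0.997, -0.075, 0.001], [-0.075, -0.997, 0.0], [0.001, -0.0, -1.0]]
force: [-0.5, 0.1, -2.1]
opening: 0.159
grasp_force: 29.9
```

```bash
python3 -c "
from h import *
s=st();print(s['moment'],s['joint_positions'].round(0))
a=cam('side'); b=cam('top'); 
A=cv2.resize(a['image'][240:400,230:430],None,fx=4,fy=4,interpolation=2)[:,:,::-1]
B=cv2.resize(b['image'][220:360,120:320],None,fx=4,fy=4,interpolation=2)[:,:,::-1]
cv2.imwrite('pics/s3.png',A[:600]); cv2.imwrite('pics/t3.png',B)
print([proj(a,s['position']-[0,0,.006]),proj(b,s['position']-[0,0,.006])])"
```

```text
t 5.7 p [0.5193 0.1679 0.1149] R [[0.997, -0.075, 0.001], [-0.075, -0.997, 0.0], [0.001, -0.0, -1.0]] F [-0.5  0.1 -2.1] open 0.159 g 29.9
[-0.07805031  0.12531789 -0.00156053] [  6.  35. 100.  -0.  45. 100.]
[array([293.49986503, 302.19159299]), array([227.34616877, 267.13800271])]
```

View pics/s3.png

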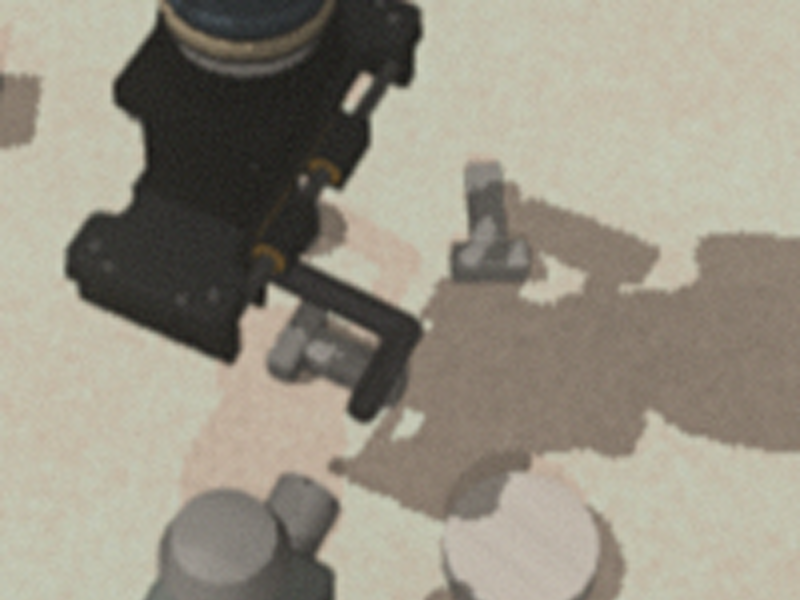

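View pics/t3.png

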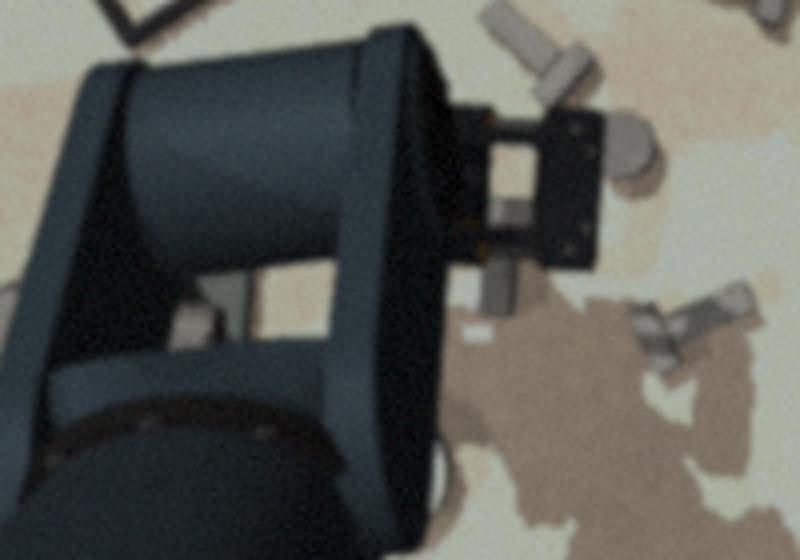

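```bash
python3 -c "
from h import *
s=read_state();c=cam('side')
R=s['tcp_rot'];T=s['position']-[0,0,.006]
n=R[:,1]
def onplane(p,off=0):
    o,d=ray(c,p); return o+d*(((T-n*off)-o)@n)/(d@n)
q=lambda x,y:(230+x/4,240+y/4)
for p,off in [((403,333),0),((365,408),.049),((300,282),0),((345,304),0)]:
    P=onplane(q(*p),off); print(p,P.round(4),'in tool x,y,z from grasp',(R.T@(P-T)).round(4))
# predicted mouth & screw head
H=np.array([.4548,.335,0]);a=np.radians(-4.4);Rh=np.array([[np.cos(a),-np.sin(a),0],[np.sin(a),np.cos(a),0],[0,0,1]])
print('mouth px',(proj(c,H+Rh@[0,-.064,.11])-[230,240])*4,'mushroom top',(proj(c,H+Rh@[0,0,.196])-[230,240])*4,'face',(proj(c,H+Rh@[0,-.030,.11])-[230,240])*4)
print('mouth',H+Rh@[0,-.064,.11])
"

```

```text
(403, 333) [0.4433 0.1734 0.0917] in tool x,y,z from grasp [-0.076   0.      0.0172]
(365, 408) [0.4422 0.2227 0.1029] in tool x,y,z from grasp [-0.0808 -0.049   0.006 ]
(300, 282) [0.4958 0.1696 0.0976] in tool x,y,z from grasp [-0.0235  0.      0.0113]
(345, 304) [0.4727 0.1713 0.0953] in tool x,y,z from grasp [-0.0466  0.      0.0136]
mouth px [305.09063835 485.48454349] mushroom top [225.32019244 506.64996751] face [267.00903617 551.1146277 ]
mouth [0.44988998 0.27118862 0.11      ]
```

The side view shows the key clear of the gripper, with its corner at crop (403,333) and the short arm's end at about (365,408), pointing at the holder. The screw's mouth is at about (310,493). The calibration predicts the mouth 5 px left of that and 8 px higher, so the side camera has a small bias to allow for. I'll fit the arm's pitch numerically.

```bash
cat > fit.py <<'E'
from h import *
s=read_state();c=cam('side')
R=s['tcp_rot'];T=s['position']-R[:,2]*-.006
H=np.array([.4548,.335,0]);a=np.radians(-4.4);Rh=np.array([[np.cos(a),-np.sin(a),0],[np.sin(a),np.cos(a),0],[0,0,1]])
L=cv2.resize(c['image'].astype(np.float32).mean(2),None,fx=4,fy=4,interpolation=cv2.INTER_CUBIC)
n=Rh[:,1]
def band(x,y0,y1,th=68):
    col=L[y0:y1,x]; i=np.where(col<th)[0]; return (y0+i[0],y0+i[-1]) if len(i) else None
E
python3 - <<'E'
from fit import *
pts=[]
px=proj(c,T)*4
for x in range(int(px[0])+70,int(px[0])+155,8):
    y=int(px[1]+ (x-px[0])*.5)
    b=band(x,y-30,y+50); print(x-920,None if b is None else (b[0]-960,b[1]-960),end=' ')
print(px-[920,960])
for y in range(1300,1400,8):
    r=np.where(L[y,1240:1380]<68)[0]; print(y-960,(r[0]+320,r[-1]+320) if len(r) else None,end=' ')
E
```

```text
324 (np.int64(274), np.int64(308)) 332 (np.int64(278), np.int64(308)) 340 (np.int64(282), np.int64(312)) 348 (np.int64(285), np.int64(316)) 356 (np.int64(289), np.int64(320)) 364 (np.int64(293), np.int64(324)) 372 (np.int64(297), np.int64(356)) 380 (np.int64(301), np.int64(360)) 388 (np.int64(305), np.int64(364)) 396 (np.int64(309), np.int64(368)) 404 (np.int64(314), np.int64(366)) [254.39720946 248.58275329]
340 (np.int64(382), np.int64(417)) 348 (np.int64(379), np.int64(412)) 356 (np.int64(370), np.int64(407)) 364 (np.int64(369), np.int64(404)) 372 (np.int64(365), np.int64(403)) 380 (np.int64(360), np.int64(398)) 388 (np.int64(355), np.int64(392)) 396 (np.int64(354), np.int64(389)) 404 (np.int64(350), np.int64(381)) 412 (np.int64(352), np.int64(376)) 420 (np.int64(363), np.int64(365)) 428 None 436 None
```

```bash
python3 - <<'E'
from fit import *
off=np.array([5,8])
def pl(p,o=0):
    q=(np.array(p,float)-off*1+[920,960])/4; O,d=ray(c,q); return O+d*(((T+n*o)-O)@n)/(d@n)
for off in (np.array([0,0]),np.array([5,8])):
  A,B=pl((332,293)),pl((396,324.5)); v=R.T@(B-A); w=R.T@(A-T)
  pit=np.degrees(np.arctan2(v[2],-v[0])); print('pitch',pit,'axis below grasp', (w[2]+w[0]*v[2]/-v[0])*1e3)
# image velocity of pitch: short arm direction
for p in (0,3,6,8):
  for key0 in (.077,):
    pr=np.radians(p); ux=Rh@[np.cos(pr),0,np.sin(pr)]
    cor=T-ux*key0; tip=cor+n*.049; print(p,(proj(c,cor)*4-[920,960]).round(),(proj(c,tip)*4-[920,960]).round())
E
```

```text
pitch 5.893473458231898 axis below grasp 5.164550906005899
pitch 5.9444004703644735 axis below grasp 0.6924217007330861
0 [406. 313.] [357. 397.]
3 [406. 318.] [357. 402.]
6 [405. 322.] [356. 407.]
8 [404. 325.] [355. 410.]
```

```bash
cat >> fit.py <<'E'
M=np.array([.4488,.2712,.110])
def target(y,pitch=6.,k=.077,dz=.0007,dx=0):
    "TCP target: short tip at holder y (m, from mouth; negative = outside), key level when tool pitched"
    p=np.radians(pitch); z=Rh@[-np.sin(p),0,-np.cos(p)]; x=Rh@[np.cos(p),0,-np.sin(p)]
    Rt=np.c_[x,np.cross(z,x),z]
    G=M+Rh@[k+dx,y-.049,0]+[0,0,dz]; return G-.006*z,Rt
E
python3 - <<'E'
from fit import *
t,Rt=target(-.012); print(t,Rt.round(3).tolist()); rel(t,R=Rt)
E
```

```text
[0.52151852 0.2044243  0.11666713] [[0.992, -0.077, -0.104], [-0.076, -0.997, 0.008], [-0.105, 0.0, -0.995]]
shift [-0.001 -0.123 -0.006] turn [ 0.    -0.134  0.002]
```

Request:
step_arm(steps=[[-0.001, -0.03, -0.006, 0, -0.05, 0.002, 1], [-0.001, -0.06, -0.006, 0, -0.1, 0.002, 1], [-0.001, -0.09, -0.006, 0, -0.134, 0.002, 1], [-0.001, -0.123, -0.006, 0, -0.134, 0.002, 1], [-0.001, -0.123, -0.006, 0, -0.134, 0.002, 1], [-0.001, -0.123, -0.006, 0, -0.134, 0.002, 1], [-0.001, -0.123, -0.006, 0, -0.134, 0.002, 1]])

```text
time_s: 6.58
position: [0.5208, 0.2041, 0.1166]
tcp_rot: [[0.991, -0.077, -0.105], [-0.077, -0.997, 0.008], [-0.106, 0.001, -0.994]]
force: [-0.6, 0.5, -2.2]
opening: 0.16
grasp_force: 29.9
```

```bash
python3 - <<'E'
from fit import *
st(); t,Rt=target(-.012); rel(t,R=Rt)
crop(c,260,260,380,400,4,'s4.png')
print('tip,mouth,corner px',[((proj(c,P)-[260,260])*4).round() for P in (M+Rh@[0,-.012,0],M,M+Rh@[0,-.061,0])])
E
```

```text
t 6.63 p [0.5209 0.204  0.1166] R [[0.991, -0.078, -0.105], [-0.077, -0.997, 0.008], [-0.106, 0.001, -0.994]] F [-0.7 -0.4 -1.8] open 0.154 g 29.9
shift [ 0.002 -0.002 -0.   ] turn [ 0.001  0.001 -0.001]
tip,mouth,corner px [array([200., 384.]), array([187., 406.]), array([252., 295.])]
```

View pics/s4.png

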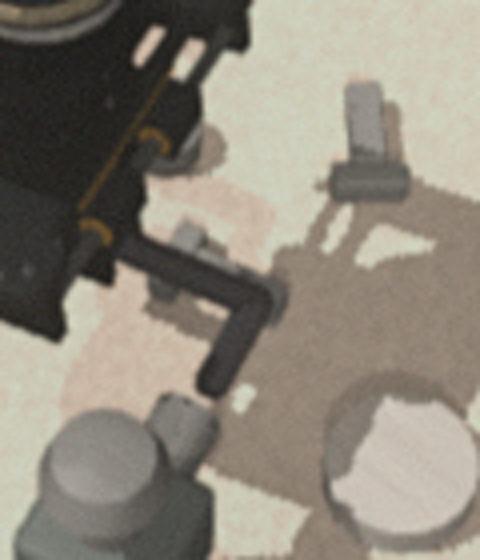

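```bash
python3 - <<'E'
from fit import *
img=cv2.resize(c['image'].astype(np.float32),None,fx=4,fy=4,interpolation=cv2.INTER_CUBIC)
a0=proj(c,M+Rh@[0,-.07,0])*4-1040; b0=proj(c,M+Rh@[0,.03,0])*4-1040
u=(b0-a0)/np.linalg.norm(b0-a0); nn=np.array([-u[1],u[0]])
if nn[0]<0: nn=-nn
W=c['world_from_camera']; 
# profile across axis at several stations
for y in (-.045,-.04,-.035,-.03,-.025,-.02,.006,.01,.014,.018):
    P=M+Rh@[0,y,0]; p=proj(c,P)*4-1040; dep=(W[:3,:3].T@(P-W[:3,3]))[2]; sc=c['f']/dep*4/1000
    mm=np.arange(-26,27,2); q=p+nn*(mm[:,None]*sc)+1040
    v=cv2.remap(cv2.GaussianBlur(img.mean(2),(0,0),2),q[:,0].astype(np.float32),q[:,1].astype(np.float32),1).ravel()
    print(round(y*1e3),v.astype(int).tolist())
print(list(range(-26,27,2)),sc)
E
```

```text
-45 [94, 100, 106, 126, 149, 165, 180, 174, 169, 170, 147, 98, 68, 65, 64, 64, 63, 60, 73, 117, 138, 138, 135, 133, 132, 132, 131]
-40 [108, 113, 114, 113, 112, 114, 117, 114, 111, 115, 110, 86, 67, 67, 67, 65, 62, 59, 74, 117, 132, 133, 135, 132, 132, 134, 136]
-35 [110, 110, 110, 109, 111, 112, 112, 112, 114, 115, 107, 85, 68, 65, 63, 62, 62, 59, 75, 116, 133, 135, 136, 135, 134, 134, 132]
-30 [125, 136, 137, 122, 121, 121, 134, 143, 147, 163, 153, 107, 70, 65, 65, 64, 65, 60, 72, 115, 135, 135, 133, 131, 131, 131, 133]
-25 [185, 188, 188, 186, 189, 187, 187, 188, 187, 187, 177, 121, 60, 49, 55, 61, 62, 60, 67, 109, 132, 135, 138, 137, 134, 134, 135]
-20 [186, 185, 182, 183, 183, 182, 183, 185, 187, 187, 171, 112, 55, 49, 54, 59, 59, 58, 68, 113, 154, 190, 201, 197, 172, 139, 132]
6 [184, 187, 187, 185, 186, 187, 176, 134, 110, 118, 125, 123, 123, 124, 129, 125, 118, 111, 101, 92, 82, 82, 100, 120, 129, 129, 129]
10 [181, 185, 185, 184, 184, 184, 173, 137, 114, 119, 124, 123, 122, 122, 126, 127, 120, 111, 100, 91, 82, 79, 95, 117, 130, 130, 130]
14 [181, 180, 177, 175, 174, 173, 166, 133, 114, 120, 124, 123, 123, 121, 122, 126, 121, 113, 103, 92, 83, 80, 101, 122, 131, 128, 129]
18 [148, 134, 129, 129, 126, 125, 124, 116, 106, 99, 97, 101, 109, 119, 127, 127, 119, 112, 101, 88, 75, 82, 118, 140, 148, 149, 151]
[-26, -24, -22, -20, -18, -16, -14, -12, -10, -8, -6, -4, -2, 0, 2, 4, 6, 8, 10, 12, 14, 16, 18, 20, 22, 24, 26] 2.403021453086207
```

The short arm lines up with the screw head to 0.35 mm across the view: key centre +3.3 mm, head centre +2.95 mm. The tip is at crop (210,388) and the mouth at about (192,408). Next I check that the long arm is level.

```bash
cat > prof.py <<'E'
from fit import *
img=cv2.GaussianBlur(cv2.resize(c['image'].astype(np.float32).mean(2),None,fx=4,fy=4,interpolation=cv2.INTER_CUBIC),(0,0),2)
W=c['world_from_camera']
def edges(P0,d,stations,th=100,half=16):
    "dark band centre (mm, across) at stations along P0+d*s; + is downward in image"
    out=[]
    for y in stations:
        P=P0+d*y; p=proj(c,P)*4; u=proj(c,P+d*.01)*4-p; u/=np.linalg.norm(u); nn=np.array([-u[1],u[0]]); nn*=np.sign(nn[1])
        sc=c['f']/(W[:3,:3].T@(P-W[:3,3]))[2]*4/1000; mm=np.arange(-half,half,.25); q=(p+nn*(mm[:,None]*sc)).astype(np.float32)
        v=cv2.remap(img,q[:,0].copy(),q[:,1].copy(),1).ravel(); i=mm[v<th]; out.append((y,i.min(),i.max()) if len(i) else None)
    return out
E
python3 - <<'E'
from prof import *
C=M+Rh@[0,-.061,0]
for e in edges(C,Rh[:,0],np.arange(.0,.056,.005),85): print(e)
E
```

```text
(np.float64(0.0), np.float64(-7.25), np.float64(15.75))
(np.float64(0.005), np.float64(-7.25), np.float64(15.75))
(np.float64(0.01), np.float64(-6.5), np.float64(8.75))
(np.float64(0.015), np.float64(-5.75), np.float64(8.5))
(np.float64(0.02), np.float64(-5.5), np.float64(8.75))
(np.float64(0.025), np.float64(-5.5), np.float64(10.25))
(np.float64(0.03), np.float64(-5.75), np.float64(11.0))
(np.float64(0.035), np.float64(-5.5), np.float64(15.75))
(np.float64(0.04), np.float64(-5.5), np.float64(15.75))
(np.float64(0.045), np.float64(-5.25), np.float64(10.5))
(np.float64(0.05), np.float64(-4.75), np.float64(8.5))
(np.float64(0.055), np.float64(-5.0), np.float64(8.75))
```

Request:
step_arm(steps=[[0, -0.015, 0, 0, 0, 0, 1], [0, -0.03, 0, 0, 0, 0, 1], [0, -0.03, 0, 0, 0, 0, 1], [0, -0.03, 0, 0, 0, 0, 1]])

```text
time_s: 7.07
position: [0.5223, 0.2136, 0.1168]
tcp_rot: [[0.992, -0.077, -0.104], [-0.077, -0.997, 0.008], [-0.105, 0.0, -0.994]]
force: [0.3, -0.6, -1.4]
opening: 0.151
grasp_force: 29.9
```

Request:
step_arm(steps=[[0, -0.005, 0, 0, 0, 0, 1], [0, -0.01, 0, 0, 0, 0, 1], [0, -0.01, 0, 0, 0, 0, 1], [0, -0.01, 0, 0, 0, 0, 1]])

```text
time_s: 7.4
position: [0.5225, 0.2163, 0.1167]
tcp_rot: [[0.991, -0.078, -0.105], [-0.077, -0.997, 0.008], [-0.105, 0.0, -0.994]]
force: [0.1, 0.0, -3.1]
opening: 0.155
grasp_force: 29.9
```

Request:
step_arm(steps=[[0, -0.005, 0, 0, 0, 0, 1], [0, -0.01, 0, 0, 0, 0, 1], [0, -0.01, 0, 0, 0, 0, 1], [0, -0.01, 0, 0, 0, 0, 1]])

```text
time_s: 7.73
position: [0.5227, 0.2193, 0.1167]
tcp_rot: [[0.991, -0.078, -0.105], [-0.077, -0.997, 0.008], [-0.105, 0.0, -0.994]]
force: [-0.3, -0.9, -2.2]
opening: 0.157
grasp_force: 29.9
```

Request:
step_arm(steps=[[0, -0.005, 0, 0, 0, 0, 1], [0, -0.01, 0, 0, 0, 0, 1], [0, -0.01, 0, 0, 0, 0, 1], [0, -0.01, 0, 0, 0, 0, 1]])

```text
time_s: 8.07
position: [0.523, 0.2222, 0.1167]
tcp_rot: [[0.991, -0.078, -0.105], [-0.077, -0.997, 0.008], [-0.105, 0.0, -0.994]]
force: [0.1, -1.2, -2.2]
opening: 0.155
grasp_force: 29.9
```

Request:
step_arm(steps=[[0, -0.005, 0, 0, 0, 0, 1], [0, -0.01, 0, 0, 0, 0, 1], [0, -0.01, 0, 0, 0, 0, 1], [0, -0.01, 0, 0, 0, 0, 1]])

```text
time_s: 8.4
position: [0.523, 0.2253, 0.1168]
tcp_rot: [[0.991, -0.078, -0.105], [-0.077, -0.997, 0.008], [-0.106, 0.0, -0.994]]
force: [-0.9, -1.0, -1.2]
opening: 0.16
grasp_force: 29.9
```

```bash
python3 -c "
from h import *
s=st();print(s['moment'])"
```

```text
t 8.4 p [0.523  0.2253 0.1168] R [[0.991, -0.078, -0.105], [-0.077, -0.997, 0.008], [-0.106, 0.0, -0.994]] F [-0.9 -1.  -1.2] open 0.16 g 29.9
[-0.15611483  0.16397133  0.081829  ]
```

Moving in freely with no contact force. I keep feeding.

Request:
step_arm(steps=[[0, -0.005, 0, 0, 0, 0, 1], [0, -0.01, 0, 0, 0, 0, 1], [0, -0.015, 0, 0, 0, 0, 1], [0, -0.02, 0, 0, 0, 0, 1], [0, -0.02, 0, 0, 0, 0, 1]])

```text
time_s: 8.82
position: [0.5238, 0.2313, 0.1169]
tcp_rot: [[0.991, -0.077, -0.105], [-0.077, -0.997, 0.008], [-0.105, 0.0, -0.994]]
force: [-0.4, -3.1, 0.6]
opening: 0.154
grasp_force: 30.0
```

Request:
step_arm(steps=[[0, -0.005, 0, 0, 0, 0, 1], [0, -0.01, 0, 0, 0, 0, 1], [0, -0.015, 0, 0, 0, 0, 1], [0, -0.02, 0, 0, 0, 0, 1], [0, -0.02, 0, 0, 0, 0, 1]])

```text
time_s: 9.23
position: [0.5239, 0.2379, 0.1168]
tcp_rot: [[0.991, -0.078, -0.105], [-0.078, -0.997, 0.009], [-0.106, -0.001, -0.994]]
force: [-1.4, -1.3, 1.5]
opening: 0.153
grasp_force: 29.9
```

Request:
step_arm(steps=[[0, -0.005, 0, 0, 0, 0, 1], [0, -0.01, 0, 0, 0, 0, 1], [0, -0.015, 0, 0, 0, 0, 1], [0, -0.02, 0, 0, 0, 0, 1], [0, -0.02, 0, 0, 0, 0, 1]])

```text
time_s: 9.65
position: [0.5244, 0.2436, 0.1167]
tcp_rot: [[0.991, -0.078, -0.105], [-0.077, -0.997, 0.008], [-0.106, -0.0, -0.994]]
force: [-2.4, -2.0, 0.9]
opening: 0.158
grasp_force: 29.9
```

```bash
python3 - <<'E'
from fit import *
st(); print(s['moment']); crop(c,240,240,390,390,4,'s5.png')
print('tip expected corner px',[((proj(c,P)-[240,240])*4).round() for P in (M,M+Rh@[0,-.022,0])])
E
```

```text
t 9.7 p [0.5243 0.2435 0.1167] R [[0.991, -0.078, -0.105], [-0.078, -0.997, 0.008], [-0.106, -0.0, -0.994]] F [-1.2 -1.1  1.5] open 0.156 g 29.9
[-0.23160354  0.55102763  0.14855185]
tip expected corner px [array([267., 486.]), array([291., 445.])]
```

View pics/s5.png

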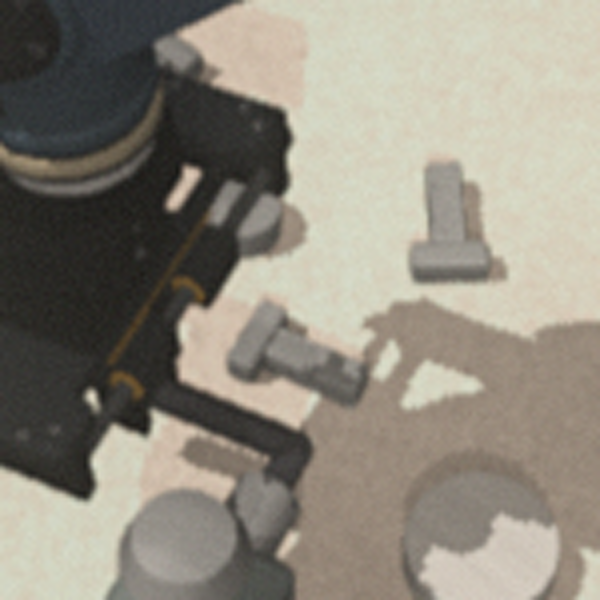

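The short arm is in the socket: corner at crop (298,448), mouth at about (268,488), so it is about 27 mm deep. I push a little further, then compute the tightening arc about the screw axis.

Request:
step_arm(steps=[[0, -0.004, 0, 0, 0, 0, 1], [0, -0.008, 0, 0, 0, 0, 1], [0, -0.01, 0, 0, 0, 0, 1], [0, -0.01, 0, 0, 0, 0, 1], [0, -0.01, 0, 0, 0, 0, 1]])

```text
time_s: 10.12
position: [0.5247, 0.2462, 0.1167]
tcp_rot: [[0.991, -0.078, -0.105], [-0.078, -0.997, 0.008], [-0.106, 0.0, -0.994]]
force: [-1.9, -1.8, 0.0]
opening: 0.155
grasp_force: 30.0
```

```bash
python3 - <<'E'
from fit import *
st(); tcp=s['position']
ax=M+Rh[:,1]*((tcp-M)@Rh[:,1]); ax[2]=.110
p=R.T@(ax-tcp); p[1]=0; print('pivot',p.round(4),np.linalg.norm(p))
for f in np.arange(.05,.41,.05):
    Q=cv2.Rodrigues(np.array([0,-f,0]))[0]; print(round(f,2),((p-Q@p)/.3).round(3),round(-np.degrees(f)/45,3))
E
```

```text
t 10.17 p [0.5247 0.2462 0.1167] R [[0.991, -0.078, -0.105], [-0.078, -0.997, 0.008], [-0.106, 0.0, -0.994]] F [-1.4 -1.7  0.9] open 0.155 g 30.0
pivot [-0.0764  0.      0.0148] 0.07783494917647452
0.05 [0.002 0.    0.013] -0.064
0.1 [0.004 0.    0.026] -0.127
0.15 [0.005 0.    0.039] -0.191
0.2 [0.005 0.    0.052] -0.255
0.25 [0.004 0.    0.065] -0.318
0.3 [0.003 0.    0.077] -0.382
0.35 [0.002 0.    0.09 ] -0.446
0.4 [-0.001  0.     0.103] -0.509
```

Request:
step_arm(steps=[[0.002, 0, 0.013, 0, -0.064, 0, 1], [0.004, 0, 0.026, 0, -0.127, 0, 1], [0.005, 0, 0.039, 0, -0.191, 0, 1], [0.005, 0, 0.052, 0, -0.255, 0, 1], [0.004, 0, 0.065, 0, -0.318, 0, 1], [0.003, 0, 0.077, 0, -0.382, 0, 1], [0.003, 0, 0.077, 0, -0.382, 0, 1]])

```text
time_s: 10.75
position: [0.5236, 0.2472, 0.0944]
tcp_rot: [[0.914, -0.08, -0.397], [-0.072, -0.997, 0.034], [-0.398, -0.002, -0.917]]
force: [-2.9, 0.0, 9.6]
opening: 0.158
grasp_force: 30.0
```

```bash
python3 - <<'E'
from fit import *
st(); print(s['moment'])
print('tool pitch',np.degrees(np.arcsin(-R[2,0])))
E
```

```text
t 10.8 p [0.5236 0.2472 0.0947] R [[0.915, -0.08, -0.395], [-0.072, -0.997, 0.034], [-0.396, -0.002, -0.918]] F [-2.  -0.7  9.6] open 0.152 g 30.0
[0.2285862  1.01567344 0.10939381]
tool pitch 23.4646807334135
```

Request:
step_arm(steps=[[0.002, 0, 0.013, 0, -0.064, 0, 1], [0.004, 0, 0.026, 0, -0.127, 0, 1], [0.005, 0, 0.039, 0, -0.191, 0, 1], [0.005, 0, 0.052, 0, -0.255, 0, 1], [0.005, 0, 0.052, 0, -0.255, 0, 1], [0.005, 0, 0.052, 0, -0.255, 0, 1]])

```text
time_s: 11.3
position: [0.5193, 0.2476, 0.0801]
tcp_rot: [[0.819, -0.079, -0.568], [-0.064, -0.997, 0.047], [-0.57, -0.002, -0.822]]
force: [-1.2, -0.8, 9.2]
opening: 0.155
grasp_force: 30.0
```

Request:
step_arm(steps=[[0.002, 0, 0.013, 0, -0.064, 0, 1], [0.002, 0, 0.013, 0, -0.064, 0, 1], [0.002, 0, 0.013, 0, -0.064, 0, 1]])

```text
time_s: 11.55
position: [0.5179, 0.2477, 0.0767]
tcp_rot: [[0.79, -0.079, -0.607], [-0.061, -0.997, 0.05], [-0.609, -0.003, -0.793]]
force: [0.2, -1.0, 8.9]
opening: 0.159
grasp_force: 30.0
```

```bash
python3 - <<'E'
from fit import *
st(); print(s['moment'])
print('tool pitch',np.degrees(np.arcsin(-R[2,0])))
from prof import *
b=proj(c,M+Rh@[0,-.02,0])*4
Lx=img
# long arm band in side picture: columns
for x in range(int(b[0])-150,int(b[0])+10,12):
    y0=int(b[1]-120); col=Lx[y0:y0+200,x]; i=np.where(col<75)[0]; print(x-int(b[0]),(i[0]+y0-int(b[1]),i[-1]+y0-int(b[1])) if len(i) else None,end=' ')
crop(c,240,240,390,390,4,'s6.png')
E
```

```text
t 11.6 p [0.5179 0.2477 0.0768] R [[0.791, -0.079, -0.607], [-0.061, -0.997, 0.05], [-0.609, -0.003, -0.793]] F [-0.1 -0.1  8.4] open 0.158 g 30.0
[0.22309744 0.62467155 0.11107301]
tool pitch 37.54803083105334
-150 (np.int64(-117), np.int64(35)) -138 (np.int64(-120), np.int64(41)) -126 (np.int64(-78), np.int64(40)) -114 (np.int64(-55), np.int64(37)) -102 (np.int64(-37), np.int64(12)) -90 (np.int64(-22), np.int64(14)) -78 (np.int64(-14), np.int64(14)) -66 (np.int64(-12), np.int64(15)) -54 (np.int64(-11), np.int64(16)) -42 (np.int64(-11), np.int64(17)) -30 (np.int64(-10), np.int64(18)) -18 (np.int64(11), np.int64(20)) -6 None 6 (np.int64(12), np.int64(33))
```

```bash
python3 - <<'E'
from fit import *
ctr=M+Rh@[0,-.019,0]
for f in (0,.3,.4,.45,.5,.55,.6):
    d=Rh@[np.cos(f),0,-np.sin(f)]; a,b=proj(c,ctr+d*.02),proj(c,ctr+d*.05); print(f,((b-a)[1]/(b-a)[0]).round(3))
tcp=s['position']; ax=M+Rh[:,1]*((tcp-M)@Rh[:,1]); ax[2]=.11
print((R.T@(ax-tcp)).round(4))
E
```

```text
0 0.449
0.3 0.271
0.4 0.206
0.45 0.172
0.5 0.135
0.55 0.097
0.6 0.056
[-0.0763  0.0001  0.0168]
```

Request:
step_arm(steps=[[0.002, 0, 0.013, 0, -0.064, 0, 1], [0.002, 0, 0.013, 0, -0.064, 0, 1], [0.002, 0, 0.013, 0, -0.064, 0, 1]])

```text
time_s: 11.9
position: [0.5167, 0.2479, 0.074]
tcp_rot: [[0.76, -0.08, -0.645], [-0.059, -0.997, 0.054], [-0.647, -0.003, -0.762]]
force: [1.5, -0.8, 11.7]
opening: 0.153
grasp_force: 30.0
```

Request:
step_arm(steps=[[0.002, 0, 0.013, 0, -0.064, 0, 1], [0.002, 0, 0.013, 0, -0.064, 0, 1], [0.002, 0, 0.013, 0, -0.064, 0, 1]])

```text
time_s: 12.15
position: [0.5158, 0.2479, 0.0718]
tcp_rot: [[0.728, -0.08, -0.681], [-0.056, -0.997, 0.057], [-0.683, -0.004, -0.73]]
force: [3.5, -0.8, 17.4]
opening: 0.157
grasp_force: 30.0
```

```bash
python3 - <<'E'
from fit import *
st(); print(s['moment'])
print('tool pitch',np.degrees(np.arcsin(-R[2,0])))
from prof import *
b=proj(c,M+Rh@[0,-.02,0])*4
for x in range(int(b[0])-90,int(b[0])-20,12):
    y0=int(b[1]-60); col=img[y0:y0+120,x]; i=np.where(col<75)[0]; print(x-int(b[0]),(i[0]-60,i[-1]-60) if len(i) else None,end=' ')
E
```

```text
t 12.2 p [0.5159 0.2479 0.0719] R [[0.728, -0.08, -0.681], [-0.056, -0.997, 0.057], [-0.683, -0.004, -0.73]] F [ 4.5 -1.3 15.7] open 0.157 g 30.0
[0.16654089 0.96545982 0.14990538]
tool pitch 43.11732501013763
-90 (np.int64(-22), np.int64(19)) -78 (np.int64(-8), np.int64(19)) -66 (np.int64(-8), np.int64(20)) -54 (np.int64(-7), np.int64(20)) -42 (np.int64(-7), np.int64(19)) -30 (np.int64(-7), np.int64(20))
```

The force rose from 9 to 17 N, so the hard stop is reached and the screw is tight, with the key angle at about 0.63 rad. I relieve the load and pull out.

Request:
step_arm(steps=[[-0.003, 0, -0.013, 0, 0.064, 0, 1], [-0.006, 0, -0.025, 0, 0.127, 0, 1], [-0.007, 0, -0.03, 0, 0.15, 0, 1], [-0.007, 0, -0.03, 0, 0.15, 0, 1]])

```text
time_s: 12.53
position: [0.5183, 0.2475, 0.0782]
tcp_rot: [[0.803, -0.078, -0.591], [-0.062, -0.997, 0.048], [-0.593, -0.002, -0.805]]
force: [-0.7, -0.4, 4.2]
opening: 0.155
grasp_force: 30.0
```

Request:
step_arm(steps=[[0, 0.03, 0, 0, 0, 0, 1], [0, 0.06, 0, 0, 0, 0, 1], [0, 0.09, 0, 0, 0, 0, 1], [0, 0.12, 0, 0, 0, 0, 1], [0, 0.16, 0, 0, 0, 0, 1], [0, 0.2, 0, 0, 0, 0, 1], [0, 0.23, 0, 0, 0, 0, 1], [0, 0.23, 0, 0, 0, 0, 1]])

```text
time_s: 13.2
position: [0.509, 0.1977, 0.0792]
tcp_rot: [[0.795, -0.099, -0.598], [-0.057, -0.994, 0.089], [-0.604, -0.036, -0.796]]
force: [-7.4, 49.5, 10.4]
opening: 0.255
grasp_force: 30.1
```

```bash
python3 - <<'E'
from h import *
s=st(); 
rel([.52,.178,.16],-94.4,s)
t=cam('top')
# carton geometry: brown hue mask corners of floor/rim
hsv=cv2.cvtColor(t['image'],cv2.COLOR_RGB2HSV)
m=cv2.inRange(hsv,(3,110,40),(20,255,255)); m[:160]=0; m[:,:350]=0; m[:,560:]=0
cs=cv2.findContours(m,cv2.RETR_EXTERNAL,cv2.CHAIN_APPROX_SIMPLE)[0]
for c in cs:
    if cv2.contourArea(c)>500: print(cv2.contourArea(c),cv2.boundingRect(c),cv2.approxPolyDP(c,4,True)[:,0].tolist())
crop(t,355,165,555,335,4,'carton.png')
E
```

```text
t 13.2 p [0.509  0.1977 0.0792] R [[0.795, -0.099, -0.598], [-0.057, -0.994, 0.089], [-0.604, -0.036, -0.796]] F [-7.4 49.5 10.4] open 0.255 g 30.1
shift [-0.13   0.052 -0.242] turn [-0.054  0.825 -0.013]
17507.0 (368, 174, 167, 146) [[381, 192], [368, 269], [392, 279], [395, 301], [500, 319], [491, 294], [524, 295], [534, 216], [501, 217], [519, 191], [415, 174], [403, 201]]
```

View pics/carton.png

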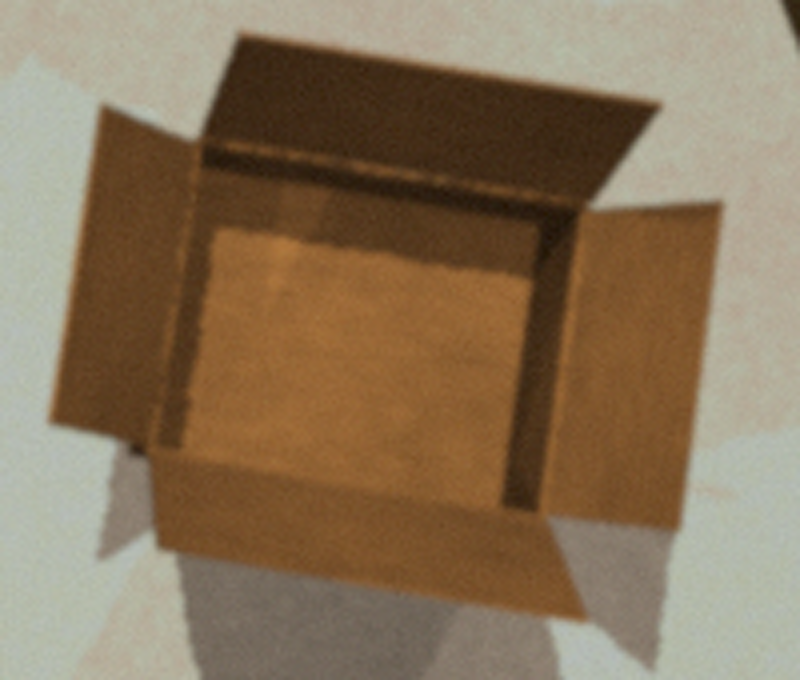

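The carton rim corners in the crop are about (203,148), (582,208), (545,512) and (158,455). The pull left Fy at 49 N with the opening grown to 0.255, so the key has jammed or twisted. I take a look.

```bash
python3 - <<'E'
from h import *
c=cam('side'); crop(c,250,240,400,390,4,'s7.png')
E
```

```text
(no output)
```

View pics/s7.png

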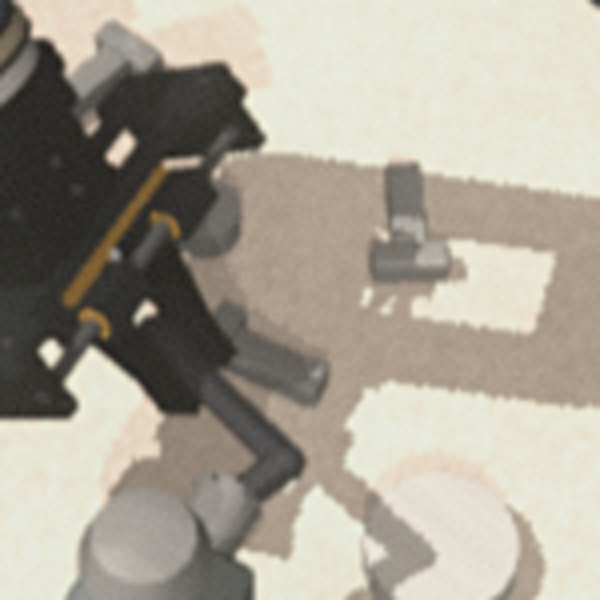

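The key has yawed in the pads. The long arm now runs back from the corner at (290,458), and the short arm's tip is still hooked in the mouth at about (250,487). I ease back towards the holder so it can realign, then pull again.

Request:
step_arm(steps=[[0, -0.03, 0, 0, 0, 0, 1], [0, -0.06, 0, 0, 0, 0, 1], [0, -0.08, 0, 0, 0, 0, 1], [0, -0.1, 0, 0, 0, 0, 1], [0, -0.1, 0, 0, 0, 0, 1]])

```text
time_s: 13.72
position: [0.5191, 0.2104, 0.0748]
tcp_rot: [[0.807, -0.081, -0.584], [-0.063, -0.997, 0.051], [-0.586, -0.004, -0.81]]
force: [6.0, 5.0, -0.9]
opening: 0.211
grasp_force: 26.9
```

```bash
python3 - <<'E'
from h import *
s=st(); print(s['moment'])
E
```

```text
t 13.72 p [0.5191 0.2104 0.0748] R [[0.807, -0.081, -0.584], [-0.063, -0.997, 0.051], [-0.586, -0.004, -0.81]] F [ 6.   5.  -0.9] open 0.211 g 26.9
[ 0.39679902 -0.97151459 -0.82411424]
```

Request:
step_arm(steps=[[0, -0.012, 0, 0, 0, 0, 1], [0, -0.025, 0, 0, 0, 0, 1], [0, -0.035, 0, 0, 0, 0, 1], [0, -0.035, 0, 0, 0, 0, 1], [0, -0.035, 0, 0, 0, 0, 1]])

```text
time_s: 14.13
position: [0.5231, 0.2177, 0.0737]
tcp_rot: [[0.812, -0.081, -0.578], [-0.066, -0.997, 0.048], [-0.58, -0.001, -0.815]]
force: [11.7, -2.3, -4.8]
opening: 0.187
grasp_force: 28.4
```

```bash
python3 - <<'E'
from fit import *
st(); print(s['moment'])
from prof import *
b=np.array([322.5,354.5])*4
for x in range(int(b[0])-90,int(b[0])+30,12):
    y0=int(b[1]-100); col=img[y0:y0+140,x]; i=np.where(col<75)[0]; print(x-int(b[0]),(i[0]-100,i[-1]-100) if len(i) else None,end=' ')
E
```

```text
t 14.18 p [0.5231 0.2177 0.0737] R [[0.812, -0.082, -0.578], [-0.066, -0.997, 0.048], [-0.58, -0.001, -0.814]] F [10.2 -1.5 -4.5] open 0.185 g 28.4
[-0.51634712 -2.07333664 -0.22684539]
-90 (np.int64(-57), np.int64(-25)) -78 (np.int64(-50), np.int64(-20)) -66 (np.int64(-46), np.int64(-14)) -54 (np.int64(-40), np.int64(-8)) -42 (np.int64(-34), np.int64(3)) -30 (np.int64(-29), np.int64(35)) -18 (np.int64(-23), np.int64(21)) -6 (np.int64(-16), np.int64(8)) 6 None 18 None
```

Request:
step_arm(steps=[[0.006, -0.01, -0.004, 0, 0, 0, 1], [0.011, -0.02, -0.008, 0, 0, 0, 1], [0.011, -0.027, -0.008, 0, 0, 0, 1], [0.011, -0.027, -0.008, 0, 0, 0, 1], [0.011, -0.027, -0.008, 0, 0, 0, 1]])

```text
time_s: 14.6
position: [0.5274, 0.2247, 0.0732]
tcp_rot: [[0.811, -0.08, -0.579], [-0.066, -0.997, 0.046], [-0.581, 0.001, -0.814]]
force: [10.8, -3.3, -6.0]
opening: 0.174
grasp_force: 28.3
```

```bash
cat > see.py <<'E'
from prof import *
st(); print(s['moment'].round(2))
b=np.array([322.5,354.5])*4
for x in range(int(b[0])-110,int(b[0])+30,10):
    y0=int(b[1]-100); col=img[y0:y0+140,x]; i=np.where(col<75)[0]; print(x-int(b[0]),(i[0]-100,i[-1]-100) if len(i) else None,end=' ')
E
python3 see.py
```

```text
t 14.65 p [0.5274 0.2247 0.0732] R [[0.811, -0.081, -0.579], [-0.066, -0.997, 0.046], [-0.581, 0.001, -0.814]] F [10.3 -2.9 -6. ] open 0.177 g 28.3
[-0.72 -2.14 -0.  ]
-110 (np.int64(-55), np.int64(-25)) -100 (np.int64(-52), np.int64(-21)) -90 (np.int64(-48), np.int64(-17)) -80 (np.int64(-44), np.int64(-14)) -70 (np.int64(-40), np.int64(-10)) -60 (np.int64(-37), np.int64(-6)) -50 (np.int64(-33), np.int64(0)) -40 (np.int64(-29), np.int64(-26)) -30 (np.int64(-26), np.int64(31)) -20 (np.int64(4), np.int64(18)) -10 (np.int64(-16), np.int64(6)) 0 None 10 None 20 None
```

```bash
python3 - <<'E'
from h import *
a=cam('side')['image'][305:405,285:385];b=cam('top')['image'][260:360,165:225]
cv2.imwrite('pics/c8.png',cv2.resize(np.hstack([a,b])[:,:,::-1],None,fx=5,fy=5,interpolation=cv2.INTER_CUBIC))
E
```

```text
(no output)
```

View pics/c8.png

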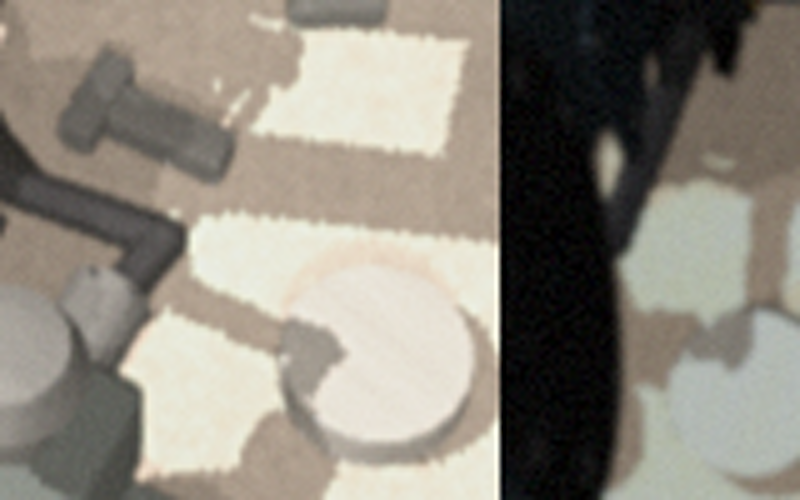

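The top strip shows the long arm running from (705,40) to (620,250), so the key is yawed about −18° with only a few mm of the tip caught in the bevel. In the side crop the corner is at (180,232). The pads have slid towards the arm's free end. I relieve +x and swing it straight.

Request:
step_arm(steps=[[0.008, -0.007, -0.006, 0, 0, 0, 1], [0.016, -0.013, -0.012, 0, 0, 0, 1], [0.024, -0.02, -0.018, 0, 0, 0, 1], [0.024, -0.02, -0.018, 0, 0, 0, 1], [0.024, -0.02, -0.018, 0, 0, 0, 1]])

```text
time_s: 15.17
position: [0.5323, 0.2312, 0.0746]
tcp_rot: [[0.805, -0.079, -0.588], [-0.064, -0.997, 0.047], [-0.59, 0.0, -0.807]]
force: [5.8, -0.5, -4.4]
opening: 0.164
grasp_force: 28.9
```

```bash
python3 see.py
```

```text
t 15.22 p [0.5323 0.2311 0.0747] R [[0.805, -0.079, -0.588], [-0.064, -0.997, 0.047], [-0.59, 0.0, -0.807]] F [ 5.5 -1.  -5.4] open 0.162 g 28.9
[-0.38 -1.55 -0.14]
-110 (np.int64(-48), np.int64(-17)) -100 (np.int64(-45), np.int64(-15)) -90 (np.int64(-41), np.int64(-12)) -80 (np.int64(-39), np.int64(-9)) -70 (np.int64(-35), np.int64(-5)) -60 (np.int64(-32), np.int64(-3)) -50 (np.int64(-29), np.int64(7)) -40 (np.int64(-26), np.int64(29)) -30 (np.int64(-23), np.int64(28)) -20 (np.int64(0), np.int64(15)) -10 None 0 None 10 None 20 None
```

Request:
step_arm(steps=[[0.006, -0.005, -0.001, 0, 0, 0, 1], [0.011, -0.01, -0.002, 0, 0, 0, 1], [0.011, -0.013, -0.002, 0, 0, 0, 1], [0.011, -0.013, -0.002, 0, 0, 0, 1], [0.011, -0.013, -0.002, 0, 0, 0, 1]])

```text
time_s: 15.63
position: [0.534, 0.2346, 0.0741]
tcp_rot: [[0.803, -0.078, -0.591], [-0.063, -0.997, 0.045], [-0.593, 0.001, -0.805]]
force: [4.9, -2.0, -4.5]
opening: 0.158
grasp_force: 29.0
```

```bash
python3 see.py
```

```text
t 15.68 p [0.534  0.2346 0.0741] R [[0.803, -0.078, -0.591], [-0.063, -0.997, 0.045], [-0.593, 0.001, -0.805]] F [ 5.7 -2.1 -4.7] open 0.159 g 29.0
[-0.45 -1.46  0.06]
-110 (np.int64(-44), np.int64(-14)) -100 (np.int64(-41), np.int64(-11)) -90 (np.int64(-38), np.int64(-8)) -80 (np.int64(-36), np.int64(-5)) -70 (np.int64(-32), np.int64(-4)) -60 (np.int64(-30), np.int64(-1)) -50 (np.int64(-4), np.int64(5)) -40 (np.int64(-24), np.int64(30)) -30 (np.int64(9), np.int64(26)) -20 (np.int64(-17), np.int64(8)) -10 None 0 None 10 None 20 None
```

The key has realigned (opening 0.158) and is still about 17 mm deep. Pulling from far out on the arm jams it, so I release, regrip close to the corner and pull from there.

Request:
step_arm(steps=[[0.005, 0, 0.005, 0, 0, 0, 1], [0.008, 0, 0.015, 0, 0, 0, 0.6], [0.008, 0, 0.015, 0, 0, 0, 0.3], [0.008, 0, 0.015, 0, 0, 0, 0], [0.008, 0, 0.015, 0, 0, 0, 0], [0.008, 0, 0.015, 0, 0, 0, 0], [0.008, 0, 0.015, 0, 0, 0, 0], [0.008, 0, 0.015, 0, 0, 0, 0]])

```text
time_s: 16.35
position: [0.5317, 0.2352, 0.0701]
tcp_rot: [[0.8, -0.078, -0.595], [-0.062, -0.997, 0.046], [-0.596, 0.0, -0.803]]
force: [-0.6, 0.1, 0.1]
opening: 0.483
grasp_force: 0.0
```

```bash
python3 see.py; cat >> fit.py <<'E'
def regrip(depth,k,phi,tp):
    d=Rh@[np.cos(phi),0,-np.sin(phi)]; x=Rh@[np.cos(tp),0,-np.sin(tp)]; z=Rh@[-np.sin(tp),0,-np.cos(tp)]
    return M+Rh@[0,depth-.049,0]+d*k-.006*z, np.c_[x,np.cross(z,x),z]
E
python3 - <<'E'
from fit import *
print()
t,Rt=regrip(.017,.042,.52,.55); print(t); rel(t,R=Rt)
E
```

```text
t 16.4 p [0.5318 0.2352 0.07  ] R [[0.8, -0.078, -0.594], [-0.062, -0.997, 0.046], [-0.596, -0.0, -0.803]] F [-0.4 -0.2  0.4] open 0.491 g 0.0
[-0.07 -0.24  0.02]
-110 (np.int64(-33), np.int64(-5)) -100 (np.int64(-32), np.int64(-3)) -90 (np.int64(-29), np.int64(-1)) -80 (np.int64(-29), np.int64(0)) -70 (np.int64(-6), np.int64(1)) -60 (np.int64(-2), np.int64(6)) -50 (np.int64(-4), np.int64(2)) -40 (np.int64(18), np.int64(30)) -30 (np.int64(5), np.int64(20)) -20 (np.int64(-14), np.int64(5)) -10 None 0 None 10 None 20 None 
[0.48581285 0.23625743 0.09424618]
shift [-0.171  0.008  0.027] turn [-0.001  0.113 -0.001]
```

Request:
step_arm(steps=[[-0.04, 0.002, 0.006, 0, 0.03, 0, 0], [-0.08, 0.004, 0.012, 0, 0.06, 0, 0], [-0.12, 0.006, 0.02, 0, 0.09, 0, 0], [-0.16, 0.008, 0.027, 0, 0.113, 0, 0], [-0.171, 0.008, 0.027, 0, 0.113, 0, 0], [-0.171, 0.008, 0.027, 0, 0.113, 0, 0]])

```text
time_s: 16.95
position: [0.4855, 0.2365, 0.0947]
tcp_rot: [[0.85, -0.077, -0.521], [-0.066, -0.997, 0.041], [-0.522, -0.0, -0.853]]
force: [0.8, -0.0, -0.6]
opening: 0.5
grasp_force: 0.0
```

Request:
step_arm(steps=[[0, 0, 0, 0, 0, 0, 0.2], [0, 0, 0, 0, 0, 0, 0.4], [0, 0, 0, 0, 0, 0, 0.5], [0, 0, 0, 0, 0, 0, 0.6], [0, 0, 0, 0, 0, 0, 0.6], [0, 0, 0, 0, 0, 0, 0.6]])

```text
time_s: 17.45
position: [0.4851, 0.238, 0.0941]
tcp_rot: [[0.848, -0.08, -0.523], [-0.066, -0.997, 0.045], [-0.525, -0.003, -0.851]]
force: [-2.0, 5.6, 2.6]
opening: 0.219
grasp_force: 2.8
```

```bash
python3 see.py
```

```text
t 17.5 p [0.485  0.2382 0.0942] R [[0.848, -0.08, -0.523], [-0.066, -0.997, 0.045], [-0.525, -0.003, -0.851]] F [-1.7  6.2  2. ] open 0.213 g 2.9
[ 0.82  0.35 -0.55]
-110 (np.int64(-100), np.int64(22)) -100 (np.int64(-100), np.int64(24)) -90 (np.int64(-100), np.int64(16)) -80 (np.int64(-95), np.int64(-5)) -70 (np.int64(-67), np.int64(-3)) -60 (np.int64(-53), np.int64(3)) -50 (np.int64(-38), np.int64(17)) -40 (np.int64(-25), np.int64(31)) -30 (np.int64(-22), np.int64(29)) -20 (np.int64(-2), np.int64(16)) -10 (np.int64(-12), np.int64(3)) 0 None 10 None 20 None
```

Request:
step_arm(steps=[[0, -0.01, 0, 0, 0, 0, 0.6], [0, -0.01, 0, 0, 0, 0, 0.7], [0, -0.01, 0, 0, 0, 0, 0.8], [0, -0.01, 0, 0, 0, 0, 1], [0, -0.01, 0, 0, 0, 0, 1], [0, -0.01, 0, 0, 0, 0, 1], [0, -0.01, 0, 0, 0, 0, 1]])

```text
time_s: 18.08
position: [0.4864, 0.2407, 0.0938]
tcp_rot: [[0.85, -0.08, -0.52], [-0.067, -0.997, 0.044], [-0.522, -0.003, -0.853]]
force: [-1.8, 5.4, 0.2]
opening: 0.158
grasp_force: 29.1
```

```bash
python3 see.py
```

```text
t 18.13 p [0.4864 0.2407 0.0938] R [[0.85, -0.08, -0.52], [-0.067, -0.997, 0.044], [-0.522, -0.003, -0.853]] F [-1.1  6.1  0.4] open 0.159 g 29.1
[ 0.74 -0.03 -0.67]
-110 (np.int64(-100), np.int64(24)) -100 (np.int64(-100), np.int64(25)) -90 (np.int64(-89), np.int64(16)) -80 (np.int64(-64), np.int64(-4)) -70 (np.int64(-47), np.int64(-2)) -60 (np.int64(-33), np.int64(4)) -50 (np.int64(-26), np.int64(17)) -40 (np.int64(-25), np.int64(31)) -30 (np.int64(-22), np.int64(26)) -20 (np.int64(-19), np.int64(12)) -10 (np.int64(-8), np.int64(-7)) 0 None 10 None 20 None
```

Request:
step_arm(steps=[[0, 0.007, 0, 0, 0, 0, 1], [0, 0.013, 0, 0, 0, 0, 1], [0, 0.02, 0, 0, 0, 0, 1], [0, 0.02, 0, 0, 0, 0, 1]])

```text
time_s: 18.47
position: [0.4859, 0.232, 0.0935]
tcp_rot: [[0.85, -0.078, -0.521], [-0.067, -0.997, 0.039], [-0.522, 0.002, -0.853]]
force: [0.7, -0.9, -1.5]
opening: 0.16
grasp_force: 29.0
```

Request:
step_arm(steps=[[0, 0.007, 0, 0, 0, 0, 1], [0, 0.013, 0, 0, 0, 0, 1], [0, 0.02, 0, 0, 0, 0, 1], [0, 0.02, 0, 0, 0, 0, 1]])

```text
time_s: 18.8
position: [0.4852, 0.2266, 0.0938]
tcp_rot: [[0.85, -0.078, -0.521], [-0.067, -0.997, 0.04], [-0.523, 0.001, -0.853]]
force: [-1.0, -0.2, -2.2]
opening: 0.155
grasp_force: 29.0
```

Sliding out freely now.

Request:
step_arm(steps=[[0, 0.02, 0, 0, 0, 0, 1], [0, 0.05, 0, 0, 0, 0, 1], [0, 0.08, 0, 0, 0, 0, 1], [0, 0.11, 0, 0, 0, 0, 1], [0, 0.14, 0, 0, 0, 0, 1], [0, 0.17, 0, 0, 0, 0, 1], [0, 0.17, 0, 0, 0, 0, 1]])

```text
time_s: 19.38
position: [0.4812, 0.1743, 0.094]
tcp_rot: [[0.85, -0.08, -0.521], [-0.069, -0.997, 0.041], [-0.523, 0.001, -0.852]]
force: [-0.6, 0.3, -2.7]
opening: 0.16
grasp_force: 29.0
```

```bash
python3 - <<'E'
from h import *
s=st(); rel([.50,.12,.16],-94.4,s)
t=cam('top')
k=lambda x,y:(355+x/4,165+y/4)
P=[onz(t,k(*q),.067) for q in [(203,148),(582,208),(545,512),(158,455)]]
print(np.round(P,4).tolist(),np.mean(P,0).round(4))
for i in range(4):
    v=P[(i+1)%4]-P[i]; print(np.linalg.norm(v).round(4),np.degrees(np.arctan2(v[1],v[0])).round(1))
# flap free edges at a guess of angle: hinge z .069 ; print rays at z=.14
F=[onz(t,k(*q),.14) for q in [(238,33),(660,103),(722,205),(680,528),(588,620),(158,548),(52,422),(103,107)]]
print(np.round(F,3).tolist())
E
```

```text
t 19.38 p [0.4812 0.1743 0.094 ] R [[0.85, -0.08, -0.521], [-0.069, -0.997, 0.041], [-0.523, 0.001, -0.852]] F [-0.6  0.3 -2.7] open 0.16 g 29.0
shift [-0.049  0.176 -0.228] turn [ 0.     0.701 -0.004]
[[0.6492, -0.2019, 0.067], [0.6124, -0.3992, 0.067], [0.4543, -0.3707, 0.067], [0.4884, -0.172, 0.067]] [ 0.5511 -0.286   0.067 ]
0.2006 -100.6
0.1606 169.8
0.2017 80.3
0.1635 -10.6
[[0.693, -0.207, 0.14], [0.653, -0.411, 0.14], [0.603, -0.438, 0.14], [0.447, -0.408, 0.14], [0.405, -0.362, 0.14], [0.444, -0.158, 0.14], [0.505, -0.11, 0.14], [0.658, -0.14, 0.14]]
```

The key is out. The carton is at (0.551, −0.286), yaw −10.2°, and its inner opening measures 201 × 162 mm, which matches the given sizes. I lift, level and carry the key there.

Request:
step_arm(steps=[[-0.06, 0, -0.1, 0, 0.15, 0, 1], [-0.12, 0, -0.2, 0, 0.3, 0, 1], [-0.18, 0, -0.3, 0, 0.45, 0, 1], [-0.227, 0, -0.369, 0, 0.6, 0, 1], [-0.227, 0, -0.369, 0, 0.7, 0, 1], [-0.227, 0, -0.369, 0, 0.7, 0, 1], [-0.227, 0, -0.369, 0, 0.7, 0, 1]])

```text
time_s: 20.02
position: [0.4794, 0.1769, 0.2243]
tcp_rot: [[0.997, -0.077, -0.003], [-0.077, -0.997, 0.0], [-0.003, 0.0, -1.0]]
force: [-0.5, 0.5, -2.1]
opening: 0.154
grasp_force: 29.3
```

Request:
step_arm(steps=[[0.03, 0.1, -0.05, 0, 0, -0.12, 1], [0.06, 0.2, -0.1, 0, 0, -0.24, 1], [0.08, 0.3, -0.1, 0, 0, -0.36, 1], [0.1, 0.4, -0.1, 0, 0, -0.48, 1], [0.12, 0.5, -0.1, 0, 0, -0.6, 1], [0.14, 0.6, -0.1, 0, 0, -0.72, 1], [0.16, 0.7, -0.1, 0, 0, -0.84, 1], [0.18, 0.8, -0.1, 0, 0, -0.94, 1]])

```text
time_s: 20.68
position: [0.5165, -0.069, 0.2522]
tcp_rot: [[0.788, 0.616, -0.004], [0.616, -0.788, 0.002], [-0.002, -0.004, -1.0]]
force: [0.8, 0.4, -2.6]
opening: 0.157
grasp_force: 29.3
```

```bash
cat >> h.py <<'E'
CC=np.array([.551,-.286,0]); ca=np.radians(-10.2); RC=np.array([[np.cos(ca),-np.sin(ca),0],[np.sin(ca),np.cos(ca),0],[0,0,1]])
def cart(x,y,z): return CC+RC@[x,y,z]
E
python3 - <<'E'
from h import *
s=st(); print(s['joint_positions'].round(0)); rel(cart(.005,-.021,.25),-10.2,s)
E
```

```text
t 20.68 p [ 0.5165 -0.069   0.2522] R [[0.788, 0.616, -0.004], [0.616, -0.788, 0.002], [-0.002, -0.004, -1.0]] F [ 0.8  0.4 -2.6] open 0.157 g 29.3
[-20.  22.  96.   0.  62.  32.]
shift [-0.396  0.7    0.005] turn [-0.006  0.001 -0.928]
```

Request:
step_arm(steps=[[-0.05, 0.09, 0, 0, 0, -0.12, 1], [-0.1, 0.18, 0, 0, 0, -0.25, 1], [-0.15, 0.27, 0, 0, 0, -0.4, 1], [-0.2, 0.36, 0, 0, 0, -0.55, 1], [-0.26, 0.46, 0, 0, 0, -0.7, 1], [-0.33, 0.58, 0, 0, 0, -0.82, 1], [-0.396, 0.7, 0, 0, 0, -0.928, 1], [-0.396, 0.7, 0, 0, 0, -0.928, 1]])

```text
time_s: 21.35
position: [0.5527, -0.3155, 0.2518]
tcp_rot: [[0.184, 0.983, 0.001], [0.983, -0.184, -0.005], [-0.005, 0.002, -1.0]]
force: [1.0, 0.3, -1.7]
opening: 0.155
grasp_force: 29.6
```

Request:
step_arm(steps=[[0, 0, 0, 0, 0, 0, 1], [0, 0, 0, 0, 0, 0, 1]])

```text
time_s: 21.52
position: [0.5506, -0.3059, 0.2516]
tcp_rot: [[0.183, 0.983, -0.004], [0.983, -0.183, 0.004], [0.003, -0.004, -1.0]]
force: [-0.7, 0.4, -2.1]
opening: 0.159
grasp_force: 29.6
```

```bash
python3 - <<'E'
from h import *
s=st(); rel(cart(.005,-.021,.05),-10.2,s)
E
```

```text
t 21.52 p [ 0.5506 -0.3059  0.2516] R [[0.183, 0.983, -0.004], [0.983, -0.183, 0.004], [0.003, -0.004, -1.0]] F [-0.7  0.4 -2.1] open 0.159 g 29.6
shift [-0.007  0.009  0.672] turn [-0.006 -0.004 -0.007]
```

Request:
step_arm(steps=[[-0.007, 0.009, 0.13, 0, 0, 0, 1], [-0.007, 0.009, 0.26, 0, 0, 0, 1], [-0.007, 0.009, 0.39, 0, 0, 0, 1], [-0.007, 0.009, 0.5, 0, 0, 0, 1], [-0.007, 0.009, 0.6, 0, 0, 0, 1], [-0.007, 0.009, 0.672, 0, 0, 0, 1], [-0.007, 0.009, 0.672, 0, 0, 0, 1], [-0.007, 0.009, 0.672, 0, 0, 0, 1]])

```text
time_s: 22.18
position: [0.5527, -0.3062, 0.0508]
tcp_rot: [[0.18, 0.984, -0.004], [0.984, -0.18, 0.003], [0.003, -0.004, -1.0]]
force: [0.4, -0.3, -1.2]
opening: 0.158
grasp_force: 29.6
```

Request:
step_arm(steps=[[0, 0, 0, 0, 0, 0, 0.6], [0, 0, 0, 0, 0, 0, 0.4], [0, 0, 0, 0, 0, 0, 0.3], [0, 0, 0, 0, 0, 0, 0.3], [0, 0, 0, 0, 0, 0, 0.3]])

```text
time_s: 22.6
position: [0.554, -0.3088, 0.0538]
tcp_rot: [[0.181, 0.984, 0.002], [0.984, -0.181, -0.002], [-0.001, 0.002, -1.0]]
force: [-1.3, -0.1, -0.5]
opening: 0.334
grasp_force: 0.0
```

Request:
step_arm(steps=[[0, 0, -0.13, 0, 0, 0, 0.3], [0, 0, -0.26, 0, 0, 0, 0.3], [0, 0, -0.39, 0, 0, 0, 0], [0, 0, -0.52, 0, 0, 0, 0], [0, 0, -0.6, 0, 0, 0, 0], [0, 0, -0.6, 0, 0, 0, 0]])

```text
time_s: 23.1
position: [0.5564, -0.3106, 0.2401]
tcp_rot: [[0.181, 0.983, 0.011], [0.984, -0.181, -0.009], [-0.007, 0.013, -1.0]]
force: [1.1, -0.7, 0.9]
opening: 0.484
grasp_force: 0.0
```

```bash
python3 - <<'E'
from h import *
s=st()
t=cam('top'); cs=cam('side')
# dark key in carton (side view)
L=cs['image'].astype(int).sum(2)/3; 
m=((L<45)).astype(np.uint8)*255
m[:100]=0;m[215:]=0;m[:,:290]=0;m[:,430:]=0
for c in cv2.findContours(m,cv2.RETR_EXTERNAL,cv2.CHAIN_APPROX_NONE)[0]:
    if cv2.contourArea(c)>15: r=cv2.minAreaRect(c); print(cv2.contourArea(c),np.round(r[0]),np.round(r[1]),round(r[2]))
# stakes positions again (top view)
g=t['image'].astype(int); L=g.sum(2)/3
m=((L<118)&(L>20)).astype(np.uint8)*255
m[:195]=0;m[325:]=0;m[:,:232]=0;m[:,330:]=0
for c in cv2.findContours(m,cv2.RETR_EXTERNAL,cv2.CHAIN_APPROX_NONE)[0]:
    if cv2.contourArea(c)>60:
        r=cv2.minAreaRect(c); print(cv2.contourArea(c),np.round(r[0],1),np.round(r[1],1),round(r[2],1),onz(t,r[0],.018).round(4))
E
```

```text
t 23.1 p [ 0.5564 -0.3106  0.2401] R [[0.181, 0.983, 0.011], [0.984, -0.181, -0.009], [-0.007, 0.013, -1.0]] F [ 1.1 -0.7  0.9] open 0.484 g 0.0
30.0 [364. 178.] [13. 43.] 61
69.0 [375. 107.] [ 6. 15.] 11
34.5 [354. 104.] [7. 7.] 90
165.5 [296.5 303.4] [20.6 26.6] 77.7 [0.4403 0.035  0.018 ]
224.0 [246.5 285. ] [32. 19.] 90.0 [0.4827 0.1437 0.018 ]
223.0 [277.2 258.4] [20.6 15.2] 63.4 [0.5393 0.0755 0.018 ]
101.0 [263.  241.5] [ 7.8 17.7] 45.0 [0.5773 0.1062 0.018 ]
171.0 [314.2 225.9] [31.3 18.7] 27.6 [ 0.6092 -0.0075  0.018 ]
```

```bash
cat > stakes.py <<'E'
from h import *
t=cam('top'); L=cv2.cvtColor(t['image'],cv2.COLOR_RGB2GRAY)
def stake(u,v,h=22,th=None):
    U,V=int(u),int(v); w=cv2.resize(cv2.GaussianBlur(L,(0,0),.6)[V-h:V+h,U-h:U+h],None,fx=4,fy=4,interpolation=cv2.INTER_CUBIC)
    th,m=cv2.threshold(w,0 if th is None else th,255,cv2.THRESH_BINARY_INV|(cv2.THRESH_OTSU if th is None else 0))
    n,lab,sts,cen=cv2.connectedComponentsWithStats(m); i=1+np.argmax(sts[1:,4]-50*np.hypot(*(cen[1:]-2*2*h).T))
    p=np.argwhere(lab==i)[:,::-1]/4+[U-h-.375,V-h-.375]
    P=np.array([onz(t,q,.018) for q in p])[:,:2]; c=P.mean(0); ev,E=np.linalg.eigh(np.cov((P-c).T)); a=E[:,1]; s=(P-c)@a
    # head end: wider end
    o=(P-c)@E[:,0]; lo,hi=np.percentile(s,[1,99]); wl=np.ptp(o[s<lo+.014]); wh=np.ptp(o[s>hi-.014])
    if wl>wh: a=-a; lo,hi=-hi,-lo
    org=c+a*(lo+.0245); 
    print("th",th,"len",round((hi-lo)*1e3),"w tail/head",round(min(wl,wh)*1e3),round(max(wl,wh)*1e3),"org",org.round(4),"fromhead",(c+a*(hi-.0405)).round(4),"ang",round(np.degrees(np.arctan2(a[1],a[0])),1),"area mm2",round(len(P)/16*(.99/t['f']*1e3)**2))
E
python3 - <<'E'
from stakes import *
for q in [(294.6,302),(246.5,285),(254.5,232.5),(314.2,225.9)]: stake(*q)
cs=cam('side'); print(onz(cs,(364,178),.011), RC.T@(onz(cs,(364,178),.011)-CC))
E
```

```text
th 142.0 len 67 w tail/head 29 50 org [0.4482 0.031 ] fromhead [0.4476 0.0325] ang 112.0 area mm2 2184
th 137.0 len 72 w tail/head 27 47 org [0.4712 0.1445] fromhead [0.4786 0.1443] ang -0.9 area mm2 2124
th 140.0 len 75 w tail/head 23 43 org [0.6057 0.1349] fromhead [0.5988 0.1279] ang -134.3 area mm2 1994
th 140.0 len 71 w tail/head 28 49 org [0.61   0.0063] fromhead [6.078e-01 3.000e-04] ang -110.3 area mm2 2105
[ 0.54004667 -0.30719526  0.011     ] [-0.00702686 -0.02279995  0.011     ]
```

```bash
python3 - <<'E'
from stakes import *
for q in [(294.6,302),(246.5,285),(254.5,232.5),(314.2,225.9)]:
    for th in (112,122): stake(*q,th=th)
E
```

```text
th 112.0 len 57 w tail/head 8 42 org [0.442  0.0323] fromhead [0.4448 0.0251] ang 111.4 area mm2 596
th 122.0 len 61 w tail/head 23 45 org [0.4441 0.0308] fromhead [0.4457 0.027 ] ang 113.6 area mm2 1003
th 112.0 len 63 w tail/head 15 42 org [0.4749 0.1399] fromhead [0.4732 0.1399] ang 0.3 area mm2 870
th 122.0 len 70 w tail/head 21 44 org [0.4731 0.1412] fromhead [0.478  0.1415] ang 3.9 area mm2 1354
th 112.0 len 19 w tail/head 9 13 org [0.5832 0.1344] fromhead [0.6037 0.0934] ang 116.5 area mm2 84
th 122.0 len 47 w tail/head 10 22 org [0.5996 0.1348] fromhead [0.6097 0.1496] ang -124.4 area mm2 381
th 112.0 len 47 w tail/head 10 20 org [0.6037 0.0046] fromhead [0.6074 0.0223] ang -102.1 area mm2 392
th 122.0 len 67 w tail/head 14 44 org [0.6041 0.0051] fromhead [0.6035 0.0028] ang -104.0 area mm2 1122
```

Stake B has been knocked to about (0.606, 0.004) at −107°. The other three are unchanged. I fetch B first.

```bash
python3 - <<'E'
from h import *
s=st(); rel([.604,-.004,.12],-17,s)
E
```

```text
t 23.35 p [ 0.5523 -0.3075  0.2305] R [[0.181, 0.984, -0.003], [0.984, -0.181, 0.002], [0.002, -0.003, -1.0]] F [-0.4 -0.2 -0.3] open 0.502 g 0.0
shift [ 1.026 -0.012  0.37 ] turn [-0.005 -0.002  0.146]
```

Request:
step_arm(steps=[[1, -0.012, 0, 0, 0, 0.146, 0], [1, -0.012, 0, 0, 0, 0.146, 0], [1, -0.012, 0, 0, 0, 0.146, 0], [1, -0.012, 0, 0, 0, 0.146, 0], [1, -0.012, 0, 0, 0, 0.146, 0], [1, -0.012, 0.2, 0, 0, 0.146, 0], [1, -0.012, 0.37, 0, 0, 0.146, 0], [1, -0.012, 0.37, 0, 0, 0.146, 0]])

```text
time_s: 24.02
position: [0.602, -0.0219, 0.1379]
tcp_rot: [[0.29, 0.957, 0.0], [0.957, -0.29, -0.0], [-0.0, 0.0, -1.0]]
force: [0.7, 0.5, -0.8]
opening: 0.5
grasp_force: 0.0
```

Request:
step_arm(steps=[[0.026, 0, 0, 0, 0, 0, 0], [0.026, 0, 0, 0, 0, 0, 0], [0.026, 0, 0, 0, 0, 0, 0], [0.026, 0, 0, 0, 0, 0, 0]])

```text
time_s: 24.35
position: [0.6056, -0.0181, 0.1409]
tcp_rot: [[0.293, 0.956, 0.003], [0.956, -0.293, -0.001], [-0.0, 0.003, -1.0]]
force: [0.7, -0.5, 0.6]
opening: 0.501
grasp_force: 0.0
```

```bash
python3 - <<'E'
from h import *
s=st(); rel([.604,-.004,.0285],-17,s)
E
```

```text
t 24.35 p [ 0.6056 -0.0181  0.1409] R [[0.293, 0.956, 0.003], [0.956, -0.293, -0.001], [-0.0, 0.003, -1.0]] F [ 0.7 -0.5  0.6] open 0.501 g 0.0
shift [ 0.044 -0.02   0.374] turn [ 0.004  0.    -0.001]
```

Request:
step_arm(steps=[[0.044, -0.02, 0.1, 0, 0, 0, 0], [0.044, -0.02, 0.2, 0, 0, 0, 0], [0.044, -0.02, 0.3, 0, 0, 0, 0], [0.044, -0.02, 0.36, 0, 0, 0, 0], [0.044, -0.02, 0.374, 0, 0, 0, 0], [0.044, -0.02, 0.374, 0, 0, 0, 0]])

```text
time_s: 24.85
position: [0.6028, -0.0038, 0.0275]
tcp_rot: [[0.294, 0.956, 0.0], [0.956, -0.294, -0.0], [-0.0, 0.0, -1.0]]
force: [-0.5, -0.1, 0.8]
opening: 0.496
grasp_force: 0.0
```

Request:
step_arm(steps=[[0, 0, 0, 0, 0, 0, 0.4], [0, 0, 0, 0, 0, 0, 0.8], [0, 0, 0, 0, 0, 0, 1], [0, 0, 0, 0, 0, 0, 1], [0, 0, 0, 0, 0, 0, 1], [0, 0, 0, 0, 0, 0, 1]])

```text
time_s: 25.35
position: [0.6046, -0.0028, 0.0288]
tcp_rot: [[0.292, 0.956, 0.005], [0.956, -0.292, -0.001], [0.0, 0.005, -1.0]]
force: [1.0, -0.6, 6.2]
opening: 0.204
grasp_force: 30.0
```

```bash
python3 - <<'E'
from h import *
s=st(); print(s['joint_positions'].round(0))
E
```

```text
t 25.35 p [ 0.6046 -0.0028  0.0288] R [[0.292, 0.956, 0.005], [0.956, -0.292, -0.001], [0.0, 0.005, -1.0]] F [ 1.  -0.6  6.2] open 0.204 g 30.0
[-11.  46.  93.  -0.  40.   6.]
```

B is gripped (opening 17.7 mm). I lift it and carry it to the carton, turning on the way.

Request:
step_arm(steps=[[0, 0, -0.13, 0, 0, 0.12, 1], [-0.05, 0, -0.26, 0, 0, 0.25, 1], [-0.15, 0, -0.4, 0, 0, 0.4, 1], [-0.28, 0, -0.53, 0, 0, 0.55, 1], [-0.4, 0, -0.62, 0, 0, 0.7, 1], [-0.5, 0, -0.62, 0, 0, 0.85, 1], [-0.55, 0, -0.62, 0, 0, 0.92, 1], [-0.55, 0, -0.62, 0, 0, 0.92, 1]])

```text
time_s: 26.02
position: [0.5533, -0.1649, 0.2147]
tcp_rot: [[0.855, 0.519, 0.001], [0.519, -0.855, -0.003], [-0.001, 0.003, -1.0]]
force: [0.9, 0.4, -1.5]
opening: 0.2
grasp_force: 30.0
```

```bash
python3 - <<'E'
from h import *
s=st(); rel(cart(-.046,.02,.21),-100.2,s)
E
```

```text
t 26.02 p [ 0.5533 -0.1649  0.2147] R [[0.855, 0.519, 0.001], [0.519, -0.855, -0.003], [-0.001, 0.003, -1.0]] F [ 0.9  0.4 -1.5] open 0.2 g 30.0
shift [-0.287  0.19   0.017] turn [ 0.005 -0.001  0.922]
```

Request:
step_arm(steps=[[-0.07, 0.05, 0, 0, 0, 0.13, 1], [-0.14, 0.1, 0, 0, 0, 0.28, 1], [-0.21, 0.14, 0, 0, 0, 0.43, 1], [-0.287, 0.19, 0, 0, 0, 0.58, 1], [-0.287, 0.19, 0, 0, 0, 0.73, 1], [-0.287, 0.19, 0, 0, 0, 0.88, 1], [-0.287, 0.19, 0, 0, 0, 0.922, 1], [-0.287, 0.19, 0, 0, 0, 0.922, 1]])

```text
time_s: 26.68
position: [0.5098, -0.2525, 0.2121]
tcp_rot: [[0.985, -0.172, -0.003], [-0.172, -0.985, 0.003], [-0.003, -0.002, -1.0]]
force: [-0.2, 0.6, -2.2]
opening: 0.203
grasp_force: 30.0
```

Request:
step_arm(steps=[[0, 0, 0.12, 0, 0, 0, 1], [0, 0, 0.24, 0, 0, 0, 1], [0, 0, 0.36, 0, 0, 0, 1], [0, 0, 0.48, 0, 0, 0, 1], [0, 0, 0.55, 0, 0, 0, 1], [0, 0, 0.56, 0, 0, 0, 1], [0, 0, 0.56, 0, 0, 0, 1]])

```text
time_s: 27.27
position: [0.5098, -0.2524, 0.0435]
tcp_rot: [[0.985, -0.17, -0.004], [-0.17, -0.985, 0.003], [-0.004, -0.002, -1.0]]
force: [-0.3, -0.5, -1.1]
opening: 0.2
grasp_force: 30.0
```

```bash
python3 - <<'E'
from h import *
s=st(); print(RC.T@(s['position']-CC))
E
```

```text
t 27.27 p [ 0.5098 -0.2524  0.0435] R [[0.985, -0.17, -0.004], [-0.17, -0.985, 0.003], [-0.004, -0.002, -1.0]] F [-0.3 -0.5 -1.1] open 0.2 g 30.0
[-0.04649406  0.02579494  0.04353205]
```

Request:
step_arm(steps=[[0, 0, 0, 0, 0, 0, 0.4], [0, 0, 0, 0, 0, 0, 0.2], [0, 0, 0, 0, 0, 0, 0.1], [0, 0, -0.1, 0, 0, 0, 0.1], [0, 0, -0.22, 0, 0, 0, 0.1], [0, 0, -0.34, 0, 0, 0, 0.1], [0, 0, -0.46, 0, 0, 0, 0], [0, 0, -0.56, 0, 0, 0, 0]])

```text
time_s: 27.93
position: [0.5114, -0.2541, 0.2177]
tcp_rot: [[0.985, -0.171, 0.004], [-0.171, -0.985, -0.003], [0.004, 0.002, -1.0]]
force: [1.7, -1.1, -0.3]
opening: 0.487
grasp_force: 0.0
```

Request:
step_arm(steps=[[0.07, -0.12, 0, 0, 0, 0, 0], [0.07, -0.25, 0, 0, 0, -0.1, 0], [0.1, -0.38, 0, 0, 0, -0.2, 0], [0.1, -0.5, 0, 0, 0, -0.23, 0], [0.1, -0.63, 0, 0, 0, -0.23, 0], [0.1, -0.75, 0, 0, 0, -0.23, 0], [0.1, -0.88, 0, 0, 0, -0.23, 0], [0.1, -1, 0, 0, 0, -0.23, 0]])

```text
time_s: 28.6
position: [0.5921, 0.0388, 0.2152]
tcp_rot: [[1.0, 0.009, 0.003], [0.009, -1.0, -0.0], [0.003, 0.0, -1.0]]
force: [1.0, -0.2, 0.0]
opening: 0.501
grasp_force: 0.0
```

```bash
python3 - <<'E'
from stakes import *
s=st(); rel([.4835,.143,.10],-90,s)
for q in [(294.6,302),(246.5,285),(254.5,232.5)]: stake(*q,th=122)
E
```

```text
t 28.65 p [0.5926 0.0453 0.2153] R [[1.0, 0.013, 0.004], [0.013, -1.0, 0.005], [0.004, -0.005, -1.0]] F [ 0.7  2.9 -0. ] open 0.5 g 0.0
shift [-0.361 -0.328  0.384] turn [-0.006 -0.005  0.016]
th 122.0 len 106 w tail/head 61 68 org [0.4187 0.0566] fromhead [0.4565 0.0401] ang -23.6 area mm2 7976
th 122.0 len 115 w tail/head 49 50 org [0.5005 0.1747] fromhead [0.4735 0.1325] ang -122.6 area mm2 8332
th 122.0 len 98 w tail/head 70 97 org [0.6134 0.1032] fromhead [0.6111 0.1361] ang 93.9 area mm2 6452
```

Request:
step_arm(steps=[[-0.09, -0.08, 0.1, 0, 0, 0, 0], [-0.18, -0.16, 0.2, 0, 0, 0, 0], [-0.27, -0.25, 0.3, 0, 0, 0, 0], [-0.361, -0.31, 0.384, 0, 0, 0, 0], [-0.361, -0.31, 0.384, 0, 0, 0, 0], [-0.361, -0.31, 0.384, 0, 0, 0, 0], [-0.361, -0.31, 0.384, 0, 0, 0, 0]])

```text
time_s: 29.23
position: [0.4832, 0.129, 0.0989]
tcp_rot: [[1.0, 0.01, 0.002], [0.01, -1.0, -0.0], [0.002, 0.0, -1.0]]
force: [1.1, -0.9, -0.4]
opening: 0.502
grasp_force: 0.0
```

```bash
python3 - <<'E'
from h import *
s=st(); rel([.4835,.143,.0285],-90,s)
E
```

```text
t 29.23 p [0.4832 0.129  0.0989] R [[1.0, 0.01, 0.002], [0.01, -1.0, -0.0], [0.002, 0.0, -1.0]] F [ 1.1 -0.9 -0.4] open 0.502 g 0.0
shift [ 0.001 -0.047  0.235] turn [ 0.    -0.002  0.013]
```

Request:
step_arm(steps=[[0, -0.047, 0.06, 0, 0, 0, 0], [0, -0.047, 0.12, 0, 0, 0, 0], [0, -0.047, 0.2, 0, 0, 0, 0], [0, -0.047, 0.235, 0, 0, 0, 0], [0, -0.047, 0.235, 0, 0, 0, 0], [0, -0.047, 0.235, 0, 0, 0, 0]])

```text
time_s: 29.73
position: [0.4843, 0.1422, 0.0282]
tcp_rot: [[1.0, 0.007, 0.002], [0.007, -1.0, -0.0], [0.002, 0.0, -1.0]]
force: [-0.0, 0.1, -0.4]
opening: 0.502
grasp_force: 0.0
```

Request:
step_arm(steps=[[0, 0, 0, 0, 0, 0, 0.4], [0, 0, 0, 0, 0, 0, 0.8], [0, 0, 0, 0, 0, 0, 1], [0, 0, 0, 0, 0, 0, 1], [0, 0, 0, 0, 0, 0, 1], [0, 0, 0, 0, 0, 0, 1]])

```text
time_s: 30.23
position: [0.483, 0.1431, 0.0282]
tcp_rot: [[1.0, 0.009, 0.001], [0.009, -1.0, 0.0], [0.001, -0.0, -1.0]]
force: [-1.2, 1.6, 5.6]
opening: 0.2
grasp_force: 30.0
```

```bash
python3 - <<'E'
from h import *
s=st(); rel(cart(.046,.02,.21),-100.2,s)
E
```

```text
t 30.23 p [0.483  0.1431 0.0282] R [[1.0, 0.009, 0.001], [0.009, -1.0, 0.0], [0.001, -0.0, -1.0]] F [-1.2  1.6  5.6] open 0.2 g 30.0
shift [ 0.378  1.395 -0.606] turn [-0.    -0.001  0.238]
```

Request:
step_arm(steps=[[0, 0, -0.13, 0, 0, 0, 1], [0, 0.05, -0.26, 0, 0, 0, 1], [0.05, 0.15, -0.36, 0, 0, 0, 1], [0.1, 0.25, -0.46, 0, 0, 0, 1], [0.15, 0.36, -0.53, 0, 0, 0, 1], [0.2, 0.48, -0.58, 0, 0, 0, 1], [0.25, 0.6, -0.6, 0, 0, 0, 1], [0.28, 0.72, -0.606, 0, 0, 0, 1]])

```text
time_s: 30.9
position: [0.5702, -0.0742, 0.2113]
tcp_rot: [[1.0, 0.009, 0.004], [0.009, -1.0, -0.001], [0.004, 0.002, -1.0]]
force: [1.1, -0.0, -2.4]
opening: 0.203
grasp_force: 30.0
```

Request:
step_arm(steps=[[0.02, 0.13, 0, 0, 0, 0.1, 1], [0.04, 0.26, 0, 0, 0, 0.2, 1], [0.06, 0.38, 0, 0, 0, 0.238, 1], [0.08, 0.5, 0, 0, 0, 0.238, 1], [0.098, 0.6, 0, 0, 0, 0.238, 1], [0.098, 0.66, 0, 0, 0, 0.238, 1], [0.098, 0.67, 0, 0, 0, 0.238, 1], [0.098, 0.67, 0, 0, 0, 0.238, 1]])

```text
time_s: 31.57
position: [0.5985, -0.2735, 0.2084]
tcp_rot: [[0.984, -0.179, -0.002], [-0.179, -0.984, 0.002], [-0.002, -0.001, -1.0]]
force: [-0.7, -0.1, -1.6]
opening: 0.2
grasp_force: 30.0
```

```bash
python3 - <<'E'
from h import *
s=st(); rel(cart(.046,.02,.042),-100.2,s)
E
```

```text
t 31.57 p [ 0.5985 -0.2735  0.2084] R [[0.984, -0.179, -0.002], [-0.179, -0.984, 0.002], [-0.002, -0.001, -1.0]] F [-0.7 -0.1 -1.6] open 0.2 g 30.0
shift [0.006 0.003 0.555] turn [-0.002  0.003 -0.003]
```

Request:
step_arm(steps=[[0, 0, 0.12, 0, 0, 0, 1], [0, 0, 0.24, 0, 0, 0, 1], [0, 0, 0.36, 0, 0, 0, 1], [0, 0, 0.48, 0, 0, 0, 1], [0, 0, 0.55, 0, 0, 0, 1], [0, 0, 0.555, 0, 0, 0, 1], [0, 0, 0.555, 0, 0, 0, 1]])

```text
time_s: 32.15
position: [0.5987, -0.2705, 0.042]
tcp_rot: [[0.984, -0.176, -0.003], [-0.176, -0.984, 0.003], [-0.004, -0.002, -1.0]]
force: [-0.4, 0.8, -1.6]
opening: 0.205
grasp_force: 30.0
```

Request:
step_arm(steps=[[0, 0, 0, 0, 0, 0, 0.4], [0, 0, 0, 0, 0, 0, 0.2], [0, 0, 0, 0, 0, 0, 0.1], [0, 0, -0.1, 0, 0, 0, 0.1], [0, 0, -0.22, 0, 0, 0, 0.1], [0, 0, -0.34, 0, 0, 0, 0.1], [0, 0, -0.46, 0, 0, 0, 0], [0, 0, -0.56, 0, 0, 0, 0]])

```text
time_s: 32.82
position: [0.6001, -0.2736, 0.2154]
tcp_rot: [[0.984, -0.178, 0.004], [-0.178, -0.984, -0.003], [0.004, 0.002, -1.0]]
force: [0.2, -0.6, 0.8]
opening: 0.484
grasp_force: 0.0
```

Request:
step_arm(steps=[[-0.02, -0.12, 0, 0, 0, -0.08, 0], [-0.04, -0.24, 0, 0, 0, -0.18, 0], [-0.07, -0.36, 0, 0, 0, -0.28, 0], [-0.09, -0.48, 0, 0, 0, -0.38, 0], [-0.11, -0.6, 0, 0, 0, -0.48, 0], [-0.13, -0.72, 0, 0, 0, -0.58, 0], [-0.13, -0.72, 0, 0, 0, -0.62, 0], [-0.13, -0.72, 0, 0, 0, -0.62, 0]])

```text
time_s: 33.48
position: [0.5994, -0.0513, 0.2125]
tcp_rot: [[0.951, 0.308, 0.002], [0.308, -0.951, -0.001], [0.002, 0.001, -1.0]]
force: [0.5, 0.5, -0.4]
opening: 0.495
grasp_force: 0.0
```

```bash
python3 - <<'E'
from stakes import *
s=st(); rel([.596,.1243,.10],-44.7,s)
for q in [(294.6,302),(254.5,232.5)]: stake(*q,th=122)
E
```

```text
t 33.53 p [ 0.5998 -0.0529  0.2123] R [[0.952, 0.305, 0.002], [0.305, -0.952, -0.001], [0.002, 0.002, -1.0]] F [0.3 0.1 0.1] open 0.5 g 0.0
shift [ 0.167 -0.567  0.374] turn [ 0.003 -0.002 -0.613]
th 122.0 len 101 w tail/head 97 97 org [0.4505 0.0672] fromhead [0.4424 0.0319] ang -102.9 area mm2 8581
th 122.0 len 15 w tail/head 4 4 org [0.578  0.1317] fromhead [0.6131 0.0958] ang 134.4 area mm2 36
```

Request:
step_arm(steps=[[0.03, -0.12, 0.05, 0, 0, -0.1, 0], [0.06, -0.24, 0.1, 0, 0, -0.22, 0], [0.1, -0.36, 0.17, 0, 0, -0.35, 0], [0.14, -0.48, 0.27, 0, 0, -0.48, 0], [0.167, -0.567, 0.35, 0, 0, -0.6, 0], [0.167, -0.567, 0.374, 0, 0, -0.613, 0], [0.167, -0.567, 0.374, 0, 0, -0.613, 0], [0.167, -0.567, 0.374, 0, 0, -0.613, 0]])

```text
time_s: 34.2
position: [0.5962, 0.1223, 0.0987]
tcp_rot: [[0.706, 0.709, 0.0], [0.709, -0.706, -0.001], [-0.0, 0.001, -1.0]]
force: [-0.4, -0.3, 0.8]
opening: 0.505
grasp_force: 0.0
```

```bash
python3 - <<'E'
from stakes import *
s=st(); rel([.596,.1243,.0285],-44.7,s)
cs=cam('side'); L2=cv2.cvtColor(cs['image'],cv2.COLOR_RGB2GRAY)
# where the stake A should be in the side view
print([proj(cs,p).round() for p in ([.596,.124,.018],[.6190,.1475,.018],[.573,.101,.018])])
w=L2[245:275,255:300]; print(w[::4,::4])
E
```

```text
t 34.25 p [0.597  0.1219 0.0996] R [[0.706, 0.708, 0.002], [0.708, -0.706, -0.001], [0.001, 0.002, -1.0]] F [ 0.2  0.7 -0.1] open 0.504 g 0.0
shift [ 0.003 -0.009  0.237] turn [ 0.003 -0.002 -0.005]
[array([269., 300.]), array([253., 305.]), array([284., 295.])]
[[ 41  39  40  40  35  33  38  42 189 189 189 192]
 [ 40  40  38  38  38  42  43  34 191 184 182 192]
 [ 41  42  42  39  43  40  39  35 188 189 188 185]
 [ 37  40  40  38  42  33  40  37  79 195 191 186]
 [119  43  41  40  43  37  41  39  43 109 185 190]
 [139  43  40  47  43  43  42  48  49  38 186 191]
 [ 54  50  51  52  51  49  53  53  51  55  52 172]
 [ 53  53  52  48  51  51  51  52  52  49  69  55]]
```

Request:
step_arm(steps=[[0.003, -0.007, 0.06, 0, 0, 0, 0], [0.003, -0.007, 0.12, 0, 0, 0, 0], [0.003, -0.007, 0.2, 0, 0, 0, 0], [0.003, -0.007, 0.235, 0, 0, 0, 0], [0.003, -0.007, 0.235, 0, 0, 0, 0], [0.003, -0.007, 0.235, 0, 0, 0, 0]])

```text
time_s: 34.8
position: [0.5954, 0.1247, 0.0287]
tcp_rot: [[0.705, 0.709, 0.001], [0.709, -0.705, -0.0], [0.0, 0.001, -1.0]]
force: [0.7, -0.1, 0.8]
opening: 0.501
grasp_force: 0.0
```

Request:
step_arm(steps=[[0, 0, 0, 0, 0, 0, 0.4], [0, 0, 0, 0, 0, 0, 0.8], [0, 0, 0, 0, 0, 0, 1], [0, 0, 0, 0, 0, 0, 1], [0, 0, 0, 0, 0, 0, 1], [0, 0, 0, 0, 0, 0, 1]])

```text
time_s: 35.3
position: [0.5956, 0.1259, 0.0289]
tcp_rot: [[0.704, 0.71, 0.002], [0.71, -0.704, 0.0], [0.001, 0.001, -1.0]]
force: [1.7, -0.1, 3.8]
opening: 0.205
grasp_force: 30.0
```

```bash
python3 - <<'E'
from h import *
s=st(); rel(cart(-.046,-.02,.21),-100.2,s)
E
```

```text
t 35.3 p [0.5956 0.1259 0.0289] R [[0.704, 0.71, 0.002], [0.71, -0.704, 0.0], [0.001, 0.001, -1.0]] F [ 1.7 -0.1  3.8] open 0.205 g 30.0
shift [-1.221  0.773 -0.604] turn [ 1.000e-03 -3.000e-03  1.232e+00]
```

Request:
step_arm(steps=[[0, 0, -0.13, 0, 0, 0, 1], [-0.02, 0.01, -0.26, 0, 0, 0.1, 1], [-0.1, 0.06, -0.36, 0, 0, 0.22, 1], [-0.18, 0.12, -0.45, 0, 0, 0.34, 1], [-0.27, 0.18, -0.53, 0, 0, 0.46, 1], [-0.37, 0.24, -0.58, 0, 0, 0.58, 1], [-0.48, 0.3, -0.6, 0, 0, 0.62, 1], [-0.58, 0.37, -0.604, 0, 0, 0.62, 1]])

```text
time_s: 35.97
position: [0.55, -0.077, 0.2108]
tcp_rot: [[0.955, 0.298, 0.001], [0.298, -0.955, -0.0], [0.001, 0.001, -1.0]]
force: [-0.0, -0.3, -3.0]
opening: 0.209
grasp_force: 30.0
```

```bash
python3 - <<'E'
from h import *
s=st(); rel(cart(-.046,-.02,.21),-100.2,s)
E
```

```text
t 35.97 p [ 0.55   -0.077   0.2108] R [[0.955, 0.298, 0.001], [0.298, -0.955, -0.0], [0.001, 0.001, -1.0]] F [-0.  -0.3 -3. ] open 0.209 g 30.0
shift [-0.371  0.654  0.003] turn [ 0.001 -0.001  0.612]
```

Request:
step_arm(steps=[[-0.06, 0.11, 0, 0, 0, 0.12, 1], [-0.12, 0.22, 0, 0, 0, 0.25, 1], [-0.18, 0.33, 0, 0, 0, 0.38, 1], [-0.24, 0.44, 0, 0, 0, 0.5, 1], [-0.3, 0.54, 0, 0, 0, 0.612, 1], [-0.36, 0.63, 0, 0, 0, 0.612, 1], [-0.36, 0.63, 0, 0, 0, 0.612, 1], [-0.36, 0.63, 0, 0, 0, 0.612, 1]])

```text
time_s: 36.63
position: [0.5032, -0.2899, 0.2086]
tcp_rot: [[0.984, -0.18, -0.001], [-0.18, -0.984, 0.001], [-0.002, -0.001, -1.0]]
force: [0.6, -0.1, -2.0]
opening: 0.203
grasp_force: 30.0
```

```bash
python3 - <<'E'
from h import *
s=st(); rel(cart(-.046,-.02,.042),-100.2,s)
E
```

```text
t 36.63 p [ 0.5032 -0.2899  0.2086] R [[0.984, -0.18, -0.001], [-0.18, -0.984, 0.001], [-0.002, -0.001, -1.0]] F [ 0.6 -0.1 -2. ] open 0.203 g 30.0
shift [0.002 0.026 0.555] turn [-0.002  0.002 -0.004]
```

Request:
step_arm(steps=[[0.002, 0.026, 0.12, 0, 0, 0, 1], [0.002, 0.026, 0.24, 0, 0, 0, 1], [0.002, 0.026, 0.36, 0, 0, 0, 1], [0.002, 0.026, 0.48, 0, 0, 0, 1], [0.002, 0.026, 0.55, 0, 0, 0, 1], [0.002, 0.026, 0.555, 0, 0, 0, 1], [0.002, 0.026, 0.555, 0, 0, 0, 1]])

```text
time_s: 37.22
position: [0.5029, -0.2942, 0.0415]
tcp_rot: [[0.984, -0.175, -0.003], [-0.175, -0.984, 0.003], [-0.004, -0.003, -1.0]]
force: [0.0, -0.2, -1.8]
opening: 0.204
grasp_force: 30.0
```

Request:
step_arm(steps=[[0, 0, 0, 0, 0, 0, 0.4], [0, 0, 0, 0, 0, 0, 0.2], [0, 0, 0, 0, 0, 0, 0.1], [0, 0, -0.1, 0, 0, 0, 0.1], [0, 0, -0.22, 0, 0, 0, 0.1], [0, 0, -0.34, 0, 0, 0, 0.1], [0, 0, -0.46, 0, 0, 0, 0], [0, 0, -0.56, 0, 0, 0, 0]])

```text
time_s: 37.88
position: [0.5043, -0.2969, 0.2154]
tcp_rot: [[0.984, -0.177, 0.004], [-0.177, -0.984, -0.004], [0.005, 0.003, -1.0]]
force: [0.6, -0.1, -0.6]
opening: 0.487
grasp_force: 0.0
```

Request:
step_arm(steps=[[-0.03, -0.08, 0, 0, 0, -0.13, 0], [-0.06, -0.16, 0, 0, 0, -0.27, 0], [-0.09, -0.24, 0, 0, 0, -0.41, 0], [-0.12, -0.32, 0, 0, 0, -0.55, 0], [-0.15, -0.4, 0, 0, 0, -0.69, 0], [-0.18, -0.48, 0, 0, 0, -0.82, 0], [-0.2, -0.53, 0, 0, 0, -0.95, 0], [-0.2, -0.53, 0, 0, 0, -0.95, 0]])

```text
time_s: 38.55
position: [0.4711, -0.126, 0.2123]
tcp_rot: [[0.84, 0.543, -0.0], [0.543, -0.84, 0.001], [0.0, -0.001, -1.0]]
force: [-0.4, 1.3, -1.1]
opening: 0.497
grasp_force: 0.0
```

Request:
step_arm(steps=[[0.03, -0.08, 0, 0, 0, -0.13, 0], [0.06, -0.16, 0, 0, 0, -0.27, 0], [0.09, -0.24, 0, 0, 0, -0.41, 0], [0.12, -0.32, 0, 0, 0, -0.55, 0], [0.15, -0.4, 0, 0, 0, -0.69, 0], [0.18, -0.48, 0, 0, 0, -0.82, 0], [0.22, -0.525, 0, 0, 0, -0.95, 0], [0.22, -0.525, 0, 0, 0, -0.95, 0]])

```text
time_s: 39.22
position: [0.4441, 0.0408, 0.2121]
tcp_rot: [[0.25, 0.968, 0.003], [0.968, -0.25, 0.0], [0.001, 0.003, -1.0]]
force: [0.3, -0.3, 0.3]
opening: 0.5
grasp_force: 0.0
```

Request:
step_arm(steps=[[0, 0, 0, 0, 0, -0.13, 0], [0, 0, 0, 0, 0, -0.27, 0], [0, 0, 0, 0, 0, -0.41, 0], [0, 0, 0, 0, 0, -0.55, 0], [0, 0, 0, 0, 0, -0.69, 0], [0, 0, 0, 0, 0, -0.84, 0], [0, 0, 0, 0, 0, -0.84, 0], [0, 0, 0, 0, 0, -0.84, 0]])

```text
time_s: 39.88
position: [0.4444, 0.0379, 0.2115]
tcp_rot: [[-0.387, 0.922, 0.002], [0.922, 0.387, -0.001], [-0.002, 0.002, -1.0]]
force: [-0.6, 1.0, -0.8]
opening: 0.501
grasp_force: 0.0
```

```bash
python3 - <<'E'
from stakes import *
s=st(); print(s['joint_positions'].round(0)); rel([.444,.039,.10],23,s)
cs=cam('side'); L2=cv2.GaussianBlur(cv2.cvtColor(cs['image'],cv2.COLOR_RGB2GRAY),(0,0),.6)
print([proj(cs,p).round() for p in ([.447,.0315,.018],[.431,.069,.018],[.457,.0085,.018])])
w=L2[272:316,330:376]; print(w[::4,::4])
E
```

```text
t 39.93 p [0.4443 0.0381 0.2114] R [[-0.388, 0.922, 0.002], [0.922, 0.388, -0.001], [-0.001, 0.001, -1.0]] F [ 0.2 -0.2  0.3] open 0.502 g 0.0
[-10.  20. 109.  -0.  51. -32.]
shift [ 0.004 -0.     0.371] turn [ 0.002  0.002 -0.004]
[array([353., 289.]), array([354., 305.]), array([352., 279.])]
[[166 165 166 162 162 162 163 164 165 162 163 164]
 [164 166 164 166 165 163 165 163 162 162 160 164]
 [162 162 164 165 153 133 140 164 159 165 163 164]
 [166 165 165 164 127 114 117 161 163 165 162 166]
 [166 166 164 166 123 117 109 106 162 166 164 165]
 [165 168 165 165 134 115 115 109 164 163 164 164]
 [165 168 167 167 146 115 117 107 163 163 162 164]
 [167 166 164 150 124 113 115 105 151 164 163 161]
 [166 165 166 129 120 120 118 119 106 158 164 162]
 [167 163 164 133  81  80  80  77  93 127 163 160]
 [166 164 166 163 158 159 160 160 161 161 161 161]]
```

D is visible in the side view at columns 346–364, rows 280–310, exactly where predicted. I descend and grip.

Request:
step_arm(steps=[[0.004, 0, 0.13, 0, 0, 0, 0], [0.004, 0, 0.26, 0, 0, 0, 0], [0.004, 0, 0.39, 0, 0, 0, 0], [0.004, 0, 0.5, 0, 0, 0, 0], [0.004, 0, 0.58, 0, 0, 0, 0], [0.004, 0, 0.609, 0, 0, 0, 0], [0.004, 0, 0.609, 0, 0, 0, 0], [0.004, 0, 0.609, 0, 0, 0, 0]])

```text
time_s: 40.65
position: [0.4434, 0.0399, 0.0281]
tcp_rot: [[-0.391, 0.92, 0.0], [0.92, 0.391, -0.0], [-0.0, -0.0, -1.0]]
force: [0.3, 0.1, 0.0]
opening: 0.5
grasp_force: 0.0
```

Request:
step_arm(steps=[[0, 0, 0, 0, 0, 0, 0.4], [0, 0, 0, 0, 0, 0, 0.8], [0, 0, 0, 0, 0, 0, 1], [0, 0, 0, 0, 0, 0, 1], [0, 0, 0, 0, 0, 0, 1], [0, 0, 0, 0, 0, 0, 1]])

```text
time_s: 41.15
position: [0.4445, 0.0399, 0.0288]
tcp_rot: [[-0.392, 0.92, 0.004], [0.92, 0.392, -0.001], [-0.002, 0.003, -1.0]]
force: [1.3, 0.8, 5.1]
opening: 0.208
grasp_force: 30.0
```

```bash
python3 - <<'E'
from h import *
s=st(); rel(cart(.046,-.02,.21),79.8,s)
E
```

```text
t 41.15 p [0.4445 0.0399 0.0288] R [[-0.392, 0.92, 0.004], [0.92, 0.392, -0.001], [-0.002, 0.003, -1.0]] F [1.3 0.8 5.1] open 0.208 g 30.0
shift [-1.28  -0.006 -0.602] turn [ 0.002  0.004 -1.26 ]
```

Request:
step_arm(steps=[[0, 0, -0.13, 0, 0, 0, 1], [-0.02, 0, -0.26, 0, 0, -0.1, 1], [-0.1, 0, -0.36, 0, 0, -0.22, 1], [-0.18, 0, -0.45, 0, 0, -0.34, 1], [-0.28, 0, -0.53, 0, 0, -0.46, 1], [-0.39, 0, -0.58, 0, 0, -0.58, 1], [-0.5, 0, -0.6, 0, 0, -0.63, 1], [-0.5, 0, -0.602, 0, 0, -0.63, 1]])

```text
time_s: 41.82
position: [0.5064, -0.1041, 0.211]
tcp_rot: [[-0.781, 0.625, 0.009], [0.625, 0.781, -0.007], [-0.011, 0.001, -1.0]]
force: [1.1, 0.4, -2.9]
opening: 0.202
grasp_force: 30.0
```

```bash
python3 - <<'E'
from h import *
s=st(); rel(cart(.042,-.02,.21),79.8,s)
E
```

```text
t 41.82 p [ 0.5064 -0.1041  0.211 ] R [[-0.781, 0.625, 0.009], [0.625, 0.781, -0.007], [-0.011, 0.001, -1.0]] F [ 1.1  0.4 -2.9] open 0.202 g 30.0
shift [-0.65  -0.373  0.01 ] turn [-0.003  0.014 -0.632]
```

Request:
step_arm(steps=[[-0.1, -0.06, 0, 0, 0, -0.12, 1], [-0.21, -0.12, 0, 0, 0, -0.25, 1], [-0.32, -0.18, 0, 0, 0, -0.38, 1], [-0.43, -0.24, 0, 0, 0, -0.5, 1], [-0.54, -0.31, 0, 0, 0, -0.63, 1], [-0.64, -0.368, 0, 0, 0, -0.632, 1], [-0.64, -0.368, 0, 0, 0, -0.632, 1], [-0.64, -0.368, 0, 0, 0, -0.632, 1]])

```text
time_s: 42.48
position: [0.5825, -0.3052, 0.207]
tcp_rot: [[-0.984, 0.179, -0.002], [0.179, 0.984, 0.002], [0.003, 0.001, -1.0]]
force: [-0.5, 0.5, -2.3]
opening: 0.202
grasp_force: 30.0
```

```bash
python3 - <<'E'
from h import *
s=st(); rel(cart(.042,-.02,.042),79.8,s)
E
```

```text
t 42.48 p [ 0.5825 -0.3052  0.207 ] R [[-0.984, 0.179, -0.002], [0.179, 0.984, 0.002], [0.003, 0.001, -1.0]] F [-0.5  0.5 -2.3] open 0.202 g 30.0
shift [-0.027 -0.023  0.55 ] turn [ 0.002 -0.003 -0.002]
```

Request:
step_arm(steps=[[-0.027, -0.023, 0.12, 0, 0, 0, 1], [-0.027, -0.023, 0.24, 0, 0, 0, 1], [-0.027, -0.023, 0.36, 0, 0, 0, 1], [-0.027, -0.023, 0.46, 0, 0, 0, 1], [-0.027, -0.023, 0.52, 0, 0, 0, 1], [-0.027, -0.023, 0.52, 0, 0, 0, 1], [-0.027, -0.023, 0.52, 0, 0, 0, 1]])

```text
time_s: 43.07
position: [0.5887, -0.3099, 0.0516]
tcp_rot: [[-0.985, 0.174, -0.004], [0.174, 0.985, 0.003], [0.005, 0.002, -1.0]]
force: [-0.7, -0.7, -2.7]
opening: 0.203
grasp_force: 30.0
```

Request:
step_arm(steps=[[0, 0, 0, 0, 0, 0, 0.4], [0, 0, 0, 0, 0, 0, 0.2], [0, 0, 0, 0, 0, 0, 0.1], [0, 0, -0.1, 0, 0, 0, 0.1], [0, 0, -0.22, 0, 0, 0, 0.1], [0, 0, -0.34, 0, 0, 0, 0.1], [0, 0, -0.46, 0, 0, 0, 0.5], [0, 0, -0.56, 0, 0, 0, 1]])

```text
time_s: 43.73
position: [0.5907, -0.3125, 0.2254]
tcp_rot: [[-0.984, 0.175, 0.004], [0.175, 0.984, -0.003], [-0.004, -0.002, -1.0]]
force: [0.3, -0.4, -0.1]
opening: 0.368
grasp_force: 0.0
```

Request:
step_arm(steps=[[0, 0.12, 0, 0, 0, 0, 1], [0, 0.24, 0, 0, 0, 0, 1], [0, 0.36, 0, 0, 0, 0, 1], [0, 0.48, 0, 0, 0, 0, 1], [0, 0.6, 0, 0, 0, 0, 1], [0, 0.7, 0, 0, 0, 0, 1], [0, 0.8, 0, 0, 0, 0, 1], [0, 0.8, 0, 0, 0, 0, 1]])

```text
time_s: 44.4
position: [0.6326, -0.07, 0.2225]
tcp_rot: [[-0.985, 0.17, 0.002], [0.17, 0.985, 0.002], [-0.002, 0.003, -1.0]]
force: [-1.3, 0.2, -0.6]
opening: 0.003
grasp_force: 0.0
```

```bash
python3 - <<'E'
from h import *
s=st(); print(RC.T@(s['position']-CC))
a=cam('side')['image'][95:215,285:435]; b=cam('top')['image'][165:345,360:545]
A=cv2.resize(a,(400,320),interpolation=2);B=cv2.resize(b,(400,389),interpolation=2)
C=np.zeros((389,800,3),np.uint8); C[:320,:400]=A; C[:,400:]=B
cv2.imwrite('pics/final.png',C[:,:,::-1])
E
```

```text
t 44.4 p [ 0.6326 -0.07    0.2225] R [[-0.985, 0.17, 0.002], [0.17, 0.985, 0.002], [-0.002, 0.003, -1.0]] F [-1.3  0.2 -0.6] open 0.003 g 0.0
[0.04203653 0.22705281 0.22248412]
```

View pics/final.png

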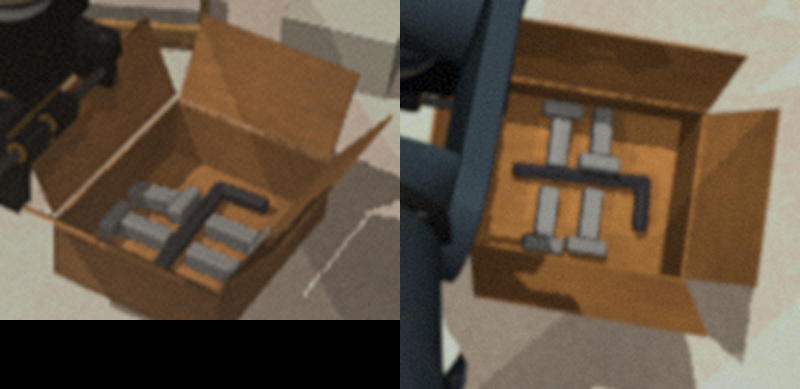

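The picture shows the key (L shape) and all four stakes lying flat in the carton. I start on the left flap with closed fingers: go outside it first.

Request:
step_arm(steps=[[0.07, -0.02, 0.05, 0, 0, 0, 1], [0.14, -0.04, 0.12, 0, 0, 0, 1], [0.14, -0.04, 0.22, 0, 0, 0, 1], [0.14, -0.04, 0.3, 0, 0, 0, 1], [0.14, -0.04, 0.325, 0, 0, 0, 1], [0.14, -0.04, 0.325, 0, 0, 0, 1], [0.14, -0.04, 0.325, 0, 0, 0, 1]])

```text
time_s: 45.08
position: [0.5894, -0.0814, 0.124]
tcp_rot: [[-0.984, 0.176, 0.001], [0.176, 0.984, -0.001], [-0.001, -0.0, -1.0]]
force: [0.5, -0.3, 0.7]
opening: 0.006
grasp_force: 0.0
```

```bash
python3 - <<'E'
from h import *
s=st(); print((RC.T@(s['position']-CC)).round(4))
E
```

```text
t 45.08 p [ 0.5894 -0.0814  0.124 ] R [[-0.984, 0.176, 0.001], [0.176, 0.984, -0.001], [-0.001, -0.0, -1.0]] F [ 0.5 -0.3  0.7] open 0.006 g 0.0
[0.0016 0.2081 0.124 ]
```

Request:
step_arm(steps=[[0, -0.09, 0, 0, 0, 0, 1], [0, -0.18, 0, 0, 0, 0, 1], [0, -0.27, 0, 0, 0, 0, 1], [0, -0.36, 0, 0, 0, 0, 1], [0, -0.44, 0, 0, 0, 0, 1], [0, -0.49, 0.05, 0, 0, 0, 1], [0, -0.52, 0.103, 0, 0, 0, 1], [0, -0.52, 0.103, 0, 0, 0, 1]])

```text
time_s: 45.75
position: [0.5635, -0.2378, 0.0943]
tcp_rot: [[-0.984, 0.178, 0.006], [0.178, 0.984, -0.004], [-0.007, -0.003, -1.0]]
force: [-0.9, 0.1, 1.4]
opening: 0.0
grasp_force: 0.0
```

```bash
python3 - <<'E'
from h import *
s=st(); print((RC.T@(s['position']-CC)).round(4))
E
```

```text
t 45.75 p [ 0.5635 -0.2378  0.0943] R [[-0.984, 0.178, 0.006], [0.178, 0.984, -0.004], [-0.007, -0.003, -1.0]] F [-0.9  0.1  1.4] open 0.0 g 0.0
[0.0037 0.0497 0.0943]
```

Request:
step_arm(steps=[[0, 0, 0.008, 0, 0, 0, 1], [0, 0, 0.008, 0, 0, 0, 1], [0, 0, -0.1, 0, 0, 0, 1], [0, 0, -0.22, 0, 0, 0, 1], [0, 0, -0.34, 0, 0, 0, 1], [0, -0.1, -0.42, 0, 0, 0, 1], [0, -0.1, -0.42, 0, 0, 0, 1]])

```text
time_s: 46.33
position: [0.5599, -0.2694, 0.2269]
tcp_rot: [[-0.984, 0.176, 0.014], [0.176, 0.984, -0.013], [-0.016, -0.011, -1.0]]
force: [0.3, -0.7, 0.7]
opening: 0.01
grasp_force: 0.0
```

Request:
step_arm(steps=[[0.01, -0.1, 0, 0, 0, 0, 1], [0.01, -0.22, 0, 0, 0, 0, 1], [0.01, -0.34, 0, 0, 0, 0, 1], [0.01, -0.46, 0, 0, 0, 0, 1], [0.01, -0.58, 0, 0, 0, 0, 1], [0.01, -0.7, 0, 0, 0, 0, 1], [0.01, -0.77, 0, 0, 0, 0, 1], [0.01, -0.77, 0, 0, 0, 0, 1]])

```text
time_s: 47.0
position: [0.5114, -0.4961, 0.2194]
tcp_rot: [[-0.984, 0.18, 0.002], [0.18, 0.984, -0.005], [-0.003, -0.005, -1.0]]
force: [-0.4, 0.2, 0.0]
opening: 0.005
grasp_force: 0.0
```

```bash
cat > cf.py <<'E'
from h import *
s=st(); print((RC.T@(s['position']-CC)).round(4), s['joint_positions'].round(0))
t=cam('top'); m=cv2.inRange(cv2.cvtColor(t['image'],cv2.COLOR_RGB2HSV),(3,90,35),(22,255,255)); m[:160]=0;m[:,:340]=0;m[:,560:]=0
c=max(cv2.findContours(m,cv2.RETR_EXTERNAL,cv2.CHAIN_APPROX_SIMPLE)[0],key=cv2.contourArea)
print([(RC.T@(onz(t,q,.1)-CC)*1e3).round().astype(int)[:2].tolist() for q in cv2.approxPolyDP(c,3,True)[:,0]])
E
python3 cf.py
```

```text
t 47.0 p [ 0.5114 -0.4961  0.2194] R [[-0.984, 0.18, 0.002], [0.18, 0.984, -0.005], [-0.003, -0.005, -1.0]] F [-0.4  0.2  0. ] open 0.005 g 0.0
[-0.0018 -0.2138  0.2194] [ -53.   39.   70.   -0.   71. -133.]
[[138, 93], [67, 118], [-75, 121], [-127, 99], [-129, -116], [-85, -90], [-77, -154], [87, -157], [74, -91], [135, -119]]
```

Request:
step_arm(steps=[[0, 0, 0.1, 0, 0, 0, 1], [0, 0, 0.2, 0, 0, 0, 1], [0, 0, 0.29, 0, 0, 0, 1], [0, 0, 0.318, 0, 0, 0, 1], [0, 0, 0.318, 0, 0, 0, 1], [0, 0, 0.318, 0, 0, 0, 1]])

```text
time_s: 47.55
position: [0.5134, -0.4897, 0.1238]
tcp_rot: [[-0.985, 0.174, 0.0], [0.174, 0.985, -0.0], [-0.0, -0.0, -1.0]]
force: [-0.5, -0.5, 0.4]
opening: 0.003
grasp_force: 0.0
```

Request:
step_arm(steps=[[0, 0.09, 0, 0, 0, 0, 1], [0, 0.18, 0, 0, 0, 0, 1], [0, 0.27, 0, 0, 0, 0, 1], [0, 0.36, 0, 0, 0, 0, 1], [0, 0.45, 0, 0, 0, 0, 1], [0, 0.51, 0.05, 0, 0, 0, 1], [0, 0.54, 0.108, 0, 0, 0, 1], [0, 0.54, 0.108, 0, 0, 0, 1]])

```text
time_s: 48.22
position: [0.5441, -0.3301, 0.0942]
tcp_rot: [[-0.985, 0.173, 0.006], [0.173, 0.985, -0.004], [-0.006, -0.003, -1.0]]
force: [-1.0, 0.3, 1.2]
opening: 0.005
grasp_force: 0.0
```

```bash
python3 cf.py
```

```text
t 48.22 p [ 0.5441 -0.3301  0.0942] R [[-0.985, 0.173, 0.006], [0.173, 0.985, -0.004], [-0.006, -0.003, -1.0]] F [-1.   0.3  1.2] open 0.005 g 0.0
[ 0.001  -0.0446  0.0942] [ -41.   42.   87.    0.   50. -121.]
[[133, -119], [138, 93], [67, 118], [-81, 120], [-82, 112], [-19, 57], [-11, 34], [66, 28], [53, 22], [67, 12], [67, -1], [43, -8], [46, -58]]
```

Request:
step_arm(steps=[[0, 0, 0.008, 0, 0, 0, 1], [0, 0, 0.008, 0, 0, 0, 1], [0, 0, -0.1, 0, 0, 0, 1], [0, 0, -0.22, 0, 0, 0, 1], [0, 0, -0.34, 0, 0, 0, 1], [0, 0, -0.45, 0, 0, 0, 1], [0, 0, -0.45, 0, 0, 0, 1]])

```text
time_s: 48.85
position: [0.5452, -0.3343, 0.2358]
tcp_rot: [[-0.984, 0.175, 0.014], [0.175, 0.984, -0.013], [-0.016, -0.01, -1.0]]
force: [0.7, -1.9, 0.9]
opening: 0.003
grasp_force: 0.0
```

Request:
step_arm(steps=[[0.1, 0.05, 0, 0, 0, 0, 1], [0.2, 0.1, 0, 0, 0, 0, 1], [0.32, 0.14, 0, 0, 0, 0, 1], [0.44, 0.14, 0, 0, 0, 0, 1], [0.56, 0.14, 0, 0, 0, 0, 1], [0.67, 0.14, 0, 0, 0, 0, 1], [0.7, 0.14, 0, 0, 0, 0, 1], [0.7, 0.14, 0, 0, 0, 0, 1]])

```text
time_s: 49.52
position: [0.3399, -0.252, 0.2265]
tcp_rot: [[-0.984, 0.178, 0.0], [0.178, 0.984, -0.001], [-0.0, -0.0, -1.0]]
force: [-0.2, 0.5, -0.1]
opening: 0.003
grasp_force: 0.0
```

```bash
python3 cf.py
```

```text
t 49.52 p [ 0.3399 -0.252   0.2265] R [[-0.984, 0.178, 0.0], [0.178, 0.984, -0.001], [-0.0, -0.0, -1.0]] F [-0.2  0.5 -0.1] open 0.003 g 0.0
[-0.2137 -0.0039  0.2265] [ -52.   17.  111.   -0.   52. -132.]
[[138, 95], [88, 105], [67, 118], [-81, 120], [-127, 99], [-132, -112], [-83, -88], [74, -89], [133, -119]]
```

Request:
step_arm(steps=[[0, 0, 0.1, 0, 0, 0, 1], [0, 0, 0.2, 0, 0, 0, 1], [0, 0, 0.29, 0, 0, 0, 1], [0, 0, 0.32, 0, 0, 0, 1], [0, 0, 0.32, 0, 0, 0, 1], [0, 0, 0.32, 0, 0, 0, 1]])

```text
time_s: 50.07
position: [0.3433, -0.2538, 0.1293]
tcp_rot: [[-0.985, 0.175, 0.001], [0.175, 0.985, -0.001], [-0.001, -0.001, -1.0]]
force: [0.6, -0.3, 0.2]
opening: 0.004
grasp_force: 0.0
```

Request:
step_arm(steps=[[-0.1, 0, 0, 0, 0, 0, 1], [-0.2, 0, 0, 0, 0, 0, 1], [-0.3, 0, 0, 0, 0, 0, 1], [-0.4, 0, 0, 0, 0, 0, 1], [-0.5, 0, 0, 0, 0, 0, 1], [-0.56, 0, 0.05, 0, 0, 0, 1], [-0.6, 0, 0.106, 0, 0, 0, 1], [-0.6, 0, 0.112, 0, 0, 0, 1]])

```text
time_s: 50.73
position: [0.525, -0.2864, 0.0979]
tcp_rot: [[-0.985, 0.175, 0.01], [0.175, 0.985, -0.006], [-0.01, -0.004, -1.0]]
force: [3.8, 0.3, 6.5]
opening: 0.006
grasp_force: 2.8
```

```bash
python3 cf.py
```

```text
t 50.73 p [ 0.525  -0.2864  0.0979] R [[-0.985, 0.175, 0.01], [0.175, 0.985, -0.006], [-0.01, -0.004, -1.0]] F [3.8 0.3 6.5] open 0.006 g 2.8
[-0.0256 -0.005   0.0979] [ -39.   40.   93.    0.   47. -119.]
[[135, -119], [136, 95], [83, 106], [67, 118], [-61, 119], [-59, 93], [-84, 45], [-85, 14], [-45, 13], [-53, 18], [-56, 75], [17, 77], [23, 51], [14, 43], [20, 20], [13, 13], [58, 17], [68, 4], [22, -6], [21, -15], [98, -68], [89, -96]]
```

Request:
step_arm(steps=[[0, 0, -0.06, 0, 0, 0, 1], [0, 0, -0.16, 0, 0, 0, 1], [0, 0, -0.28, 0, 0, 0, 1], [0, 0, -0.4, 0, 0, 0, 1], [0, 0, -0.45, 0, 0, 0, 1], [0, 0, -0.45, 0, 0, 0, 1]])

```text
time_s: 51.28
position: [0.5219, -0.2861, 0.2377]
tcp_rot: [[-0.985, 0.175, 0.01], [0.175, 0.985, -0.008], [-0.012, -0.007, -1.0]]
force: [0.8, 0.5, -0.1]
opening: 0.005
grasp_force: 0.0
```

Request:
step_arm(steps=[[-0.1, 0, 0, 0, 0, 0, 1], [-0.2, 0, 0, 0, 0, 0, 1], [-0.32, 0, 0, 0, 0, 0, 1], [-0.44, 0, 0, 0, 0, 0, 1], [-0.56, 0, 0, 0, 0, 0, 1], [-0.68, 0, 0, 0, 0, 0, 1], [-0.8, 0, 0, 0, 0, 0, 1], [-0.8, 0, 0, 0, 0, 0, 1]])

```text
time_s: 51.95
position: [0.7607, -0.3262, 0.2275]
tcp_rot: [[-0.985, 0.173, 0.004], [0.173, 0.985, -0.001], [-0.004, 0.0, -1.0]]
force: [0.5, -0.4, -0.9]
opening: 0.005
grasp_force: 0.0
```

Request:
step_arm(steps=[[0, 0, 0, 0, 0, 0, 1], [0, 0, 0, 0, 0, 0, 1]])

```text
time_s: 52.12
position: [0.7543, -0.3256, 0.2296]
tcp_rot: [[-0.985, 0.175, -0.003], [0.175, 0.985, 0.001], [0.003, 0.001, -1.0]]
force: [0.1, 0.2, -0.4]
opening: 0.005
grasp_force: 0.0
```

```bash
python3 cf.py
```

```text
t 52.12 p [ 0.7543 -0.3256  0.2296] R [[-0.985, 0.175, -0.003], [0.175, 0.985, 0.001], [0.003, 0.001, -1.0]] F [ 0.1  0.2 -0.4] open 0.005 g 0.0
[ 0.2071 -0.003   0.2296] [ -31.   48.   48.   -0.   84. -111.]
[[136, 95], [83, 106], [67, 118], [19, 118], [-20, 41], [8, 30], [8, 47], [135, 2]]
```

Request:
step_arm(steps=[[0, 0, 0.1, 0, 0, 0, 1], [0, 0, 0.2, 0, 0, 0, 1], [0, 0, 0.29, 0, 0, 0, 1], [0, 0, 0.332, 0, 0, 0, 1], [0, 0, 0.332, 0, 0, 0, 1], [0, 0, 0.332, 0, 0, 0, 1]])

```text
time_s: 52.67
position: [0.7546, -0.3264, 0.1319]
tcp_rot: [[-0.984, 0.176, -0.001], [0.176, 0.984, 0.0], [0.001, 0.0, -1.0]]
force: [0.8, -0.7, 1.2]
opening: 0.005
grasp_force: 0.0
```

Request:
step_arm(steps=[[0.1, 0, 0, 0, 0, 0, 1], [0.2, 0, 0, 0, 0, 0, 1], [0.3, 0, 0, 0, 0, 0, 1], [0.4, 0, 0, 0, 0, 0, 1], [0.5, 0, 0, 0, 0, 0, 1], [0.56, 0, 0.05, 0, 0, 0, 1], [0.585, 0, 0.106, 0, 0, 0, 1], [0.585, 0, 0.112, 0, 0, 0, 1]])

```text
time_s: 53.33
position: [0.5807, -0.2954, 0.099]
tcp_rot: [[-0.984, 0.176, -0.001], [0.176, 0.984, 0.0], [0.001, -0.0, -1.0]]
force: [-0.1, -0.0, 0.5]
opening: 0.008
grasp_force: 0.2
```

```bash
python3 cf.py
```

```text
t 53.33 p [ 0.5807 -0.2954  0.099 ] R [[-0.984, 0.176, -0.001], [0.176, 0.984, 0.0], [0.001, -0.0, -1.0]] F [-0.1 -0.   0.5] open 0.008 g 0.2
[ 0.0309 -0.004   0.099 ] [ -37.   43.   84.   -0.   53. -117.]
[[81, 108], [67, 118], [-10, 120], [-66, 5], [-32, 23], [17, 13], [19, 42], [16, 19], [8, 18], [2, 72], [80, 77]]
```

Request:
step_arm(steps=[[0, 0, 0.008, 0, 0, 0, 1], [0, 0, 0.013, 0, 0, 0, 1], [0, 0, 0.013, 0, 0, 0, 1], [0, 0, -0.06, 0, 0, 0, 1], [0, 0, -0.16, 0, 0, 0, 1], [0, 0, -0.28, 0, 0, 0, 1], [0, 0, -0.4, 0, 0, 0, 1], [0, 0, -0.5, 0, 0, 0, 1]])

```text
time_s: 54.05
position: [0.5845, -0.2963, 0.2523]
tcp_rot: [[-0.985, 0.175, 0.005], [0.175, 0.985, -0.004], [-0.006, -0.003, -1.0]]
force: [-0.2, 0.6, -0.2]
opening: 0.006
grasp_force: 0.0
```

Request:
step_arm(steps=[[0, 0.13, 0, 0, 0, 0, 1], [0, 0.26, 0, 0, 0, 0, 1], [0, 0.39, 0, 0, 0, 0, 1], [0, 0.52, 0, 0, 0, 0, 1], [0, 0.65, 0, 0, 0, 0, 1], [0, 0.78, 0, 0, 0, 0, 1], [0, 0.91, 0, 0, 0, 0, 1], [0, 1, 0, 0, 0, 0, 1]])

```text
time_s: 54.72
position: [0.6369, 0.0037, 0.2498]
tcp_rot: [[-0.985, 0.173, 0.004], [0.173, 0.985, 0.0], [-0.004, 0.001, -1.0]]
force: [0.5, -0.5, 0.0]
opening: 0.005
grasp_force: 0.0
```

Request:
step_arm(steps=[[0, 0.13, 0, 0, 0, 0, 1], [0, 0.26, 0, 0, 0, 0, 1], [0, 0.39, 0, 0, 0, 0, 1], [0, 0.52, 0, 0, 0, 0, 1], [0, 0.52, 0, 0, 0, 0, 1], [0, 0.52, 0, 0, 0, 0, 1]])

```text
time_s: 55.22
position: [0.6636, 0.1565, 0.2492]
tcp_rot: [[-0.985, 0.17, 0.004], [0.17, 0.985, -0.0], [-0.004, 0.001, -1.0]]
force: [-0.1, -1.0, 0.1]
opening: 0.003
grasp_force: 0.0
```

```bash
cat >> cf.py <<'E'
cs=cam('side'); m=cv2.inRange(cv2.cvtColor(cs['image'],cv2.COLOR_RGB2HSV),(3,90,35),(22,255,255)); m[:80]=0;m[225:]=0;m[:,:289]=0;m[:,445:]=0
for c in cv2.findContours(m,cv2.RETR_EXTERNAL,cv2.CHAIN_APPROX_SIMPLE)[0]:
    if cv2.contourArea(c)>300: print('side',cv2.approxPolyDP(c,3,True)[:,0].tolist())
print('expect closed rim', [proj(cs,cart(x*.085,y*.105,.0725)).round().tolist() for x,y in((1,1),(1,-1),(-1,-1),(-1,1))],[proj(cs,cart(x*.085,y*.105,0)).round().tolist() for x,y in((1,1),(-1,1),(-1,-1))])
print('top expect',[ (RC.T@(onz(t,proj(t,cart(x*.085,y*.105,.0725)),.1)-CC)*1e3).round()[:2].tolist() for x,y in((1,1),(1,-1),(-1,-1),(-1,1))])
E
python3 cf.py
```

```text
t 55.22 p [0.6636 0.1565 0.2492] R [[-0.985, 0.17, 0.004], [0.17, 0.985, -0.0], [-0.004, 0.001, -1.0]] F [-0.1 -1.   0.1] open 0.003 g 0.0
[0.0324 0.4555 0.2492] [  4.  35.  73.  -0.  72. -76.]
[[81, 108], [67, 118], [-81, 120], [-85, -88], [76, -91]]
side [[350, 130], [306, 174], [305, 195], [365, 224], [405, 176], [409, 154]]
side [[362, 87], [358, 104], [314, 101], [314, 109], [359, 113]]
expect closed rim [[305.0, 175.0], [350.0, 129.0], [410.0, 152.0], [368.0, 203.0]] [[305.0, 197.0], [366.0, 225.0], [406.0, 174.0]]
top expect [[79.0, 109.0], [79.0, -95.0], [-86.0, -95.0], [-86.0, 109.0]]
```

Both views now match a closed carton outline, the screw was driven to its hard stop, and the arm touches nothing. I'm handing the job in.

```bash
python3 -c "
from rig import *
print(hand_in())"
```

```text
the job is handed in; nothing more can be done
None
```

I handed the job in after about 55 s: the screw was driven to its hard stop, the key and all four stakes are in the carton, and all four flaps are folded down in the required order. The judge returned no verdict. The key jammed once while being pulled out of the socket, and I did not re-measure the screw's angle after that.

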